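# Clear the assembly bench and zero the piece counter

### The job

Clear the bench at the end of the batch: lay every red moulded case that is there flat and wholly inside a rectangular outline of the white sheet (any outline, one case each, lengthwise either way round, top side up), stand the steel cup upright inside the larger circle of the small sheet and the white jar upright inside the smaller circle. When all that is in place, and not before, turn the piece counter's reset knob back to its zero stop; leave everything else where it is.

Things in the scene. Friction and masses are not known exactly. Their poses are not given: they have to be found in the camera images.
- case1: red moulded plastic case, a flat rectangular block 66 x 38 x 16 mm (x, y, z), about 70 g, all alike; between four and six of the six lie on the bench and the others are absent. Origin at the centre of its underside, x along its length, z up
- case2: red moulded plastic case, a flat rectangular block 66 x 38 x 16 mm (x, y, z), about 70 g, all alike; between four and six of the six lie on the bench and the others are absent. Origin at the centre of its underside, x along its length, z up
- case3: red moulded plastic case, a flat rectangular block 66 x 38 x 16 mm (x, y, z), about 70 g, all alike; between four and six of the six lie on the bench and the others are absent. Origin at the centre of its underside, x along its length, z up
- case4: red moulded plastic case, a flat rectangular block 66 x 38 x 16 mm (x, y, z), about 70 g, all alike; between four and six of the six lie on the bench and the others are absent. Origin at the centre of its underside, x along its length, z up
- case5: red moulded plastic case, a flat rectangular block 66 x 38 x 16 mm (x, y, z), about 70 g, all alike; between four and six of the six lie on the bench and the others are absent. Origin at the centre of its underside, x along its length, z up
- case6: red moulded plastic case, a flat rectangular block 66 x 38 x 16 mm (x, y, z), about 70 g, all alike; between four and six of the six lie on the bench and the others are absent. Origin at the centre of its underside, x along its length, z up
- cup: plain stainless steel cup, a straight open cylinder 60 mm in diameter and 60 mm tall with a 3 mm wall, about 160 g, standing upright. Origin at the centre of its underside, z up
- jar: closed white plastic jar of round section, 48 mm in diameter at its widest and 58 mm tall, with a white screw cap on top, about 120 g, standing upright. Origin at the centre of its underside, z up
- slot1 (a point): centre of rectangular outline 1 of six printed on a white sheet 226 x 240 mm, fixed flat on the bench at the robot's left (no thickness to speak of; two columns of outlines 110 mm apart along this x, three rows 80 mm apart along this y), at bench height; the outline is 82 mm long along its x and 54 mm wide along its y
- slot2 (a point): centre of rectangular outline 2 of six printed on a white sheet 226 x 240 mm, fixed flat on the bench at the robot's left (no thickness to speak of; two columns of outlines 110 mm apart along this x, three rows 80 mm apart along this y), at bench height; the outline is 82 mm long along its x and 54 mm wide along its y
- slot3 (a point): centre of rectangular outline 3 of six printed on a white sheet 226 x 240 mm, fixed flat on the bench at the robot's left (no thickness to speak of; two columns of outlines 110 mm apart along this x, three rows 80 mm apart along this y), at bench height; the outline is 82 mm long along its x and 54 mm wide along its y
- slot4 (a point): centre of rectangular outline 4 of six printed on a white sheet 226 x 240 mm, fixed flat on the bench at the robot's left (no thickness to speak of; two columns of outlines 110 mm apart along this x, three rows 80 mm apart along this y), at bench height; the outline is 82 mm long along its x and 54 mm wide along its y
- slot5 (a point): centre of rectangular outline 5 of six printed on a white sheet 226 x 240 mm, fixed flat on the bench at the robot's left (no thickness to speak of; two columns of outlines 110 mm apart along this x, three rows 80 mm apart along this y), at bench height; the outline is 82 mm long along its x and 54 mm wide along its y
- slot6 (a point): centre of rectangular outline 6 of six printed on a white sheet 226 x 240 mm, fixed flat on the bench at the robot's left (no thickness to speak of; two columns of outlines 110 mm apart along this x, three rows 80 mm apart along this y), at bench height; the outline is 82 mm long along its x and 54 mm wide along its y
- cup_mark (a point): centre of the larger circle, 76 mm in diameter, at bench height, printed on a smaller white sheet 106 x 210 mm fixed flat on the bench at the robot's right; the two circles are 96 mm apart: the cup's place
- jar_mark (a point): centre of the smaller circle, 62 mm in diameter, at bench height, on the same small sheet: the jar's place
- counter: piece counter at the robot's right: a fixed grey box 100 x 130 x 42 mm with a white dial on top, tick marks round it, a short steel stop pin at zero on the side of its -x, and a black reset knob in the middle. The two sheets and this box lie differently at each start. Origin at the centre of its underside, z up
- knob_grip (a point): on the reset knob's upright axis, 64 mm above the bench, at mid-height of its grip: an upright bar 50 mm long (along this point's x), 14 mm wide (along its y) and 24 mm tall, from 53 to 77 mm above the bench, on a round foot of 27 mm radius. The pointer and the white line on the bar are at the -x end of the bar
- reset_knob (a joint): angle of the reset knob in rad: 0 at its zero stop, where the pointer comes against the pin and points along the counter's -x; it grows as the knob turns clockwise seen from above, up to 5.0, and starts between 2.4 and 4.6. So it is reset by turning it anticlockwise seen from above (more than one grasp may be needed). It stays where it is left; friction about 0.05 N m
- weight: dark steel weight, a low round puck 52 mm in diameter and 26 mm tall; a bystander, not to be disturbed. Origin at the centre of its underside
- tape: roll of brown tape lying flat, a ring 68 mm in diameter and 24 mm tall; a bystander, not to be disturbed. Origin at the centre of its underside
- flask: clear plastic bottle 64 mm in diameter and 170 mm tall, beyond the work area; a bystander, not to be disturbed. Origin at the centre of its underside
- driver: screwdriver lying beyond the work area; a bystander, not to be disturbed. Origin under it

How it is judged:
On the way, in this order (a step that is already met when the one before it is completed fails the run):
1. every case lies in an outline of its own and the cup and the jar stand on their circles (((horizontal distance between case1 and slot1 below 0.014 m and angle between the x axis of case1 and the x axis of slot1, either way round below 0.25 rad) or (horizontal distance between case1 and slot2 below 0.014 m and angle between the x axis of case1 and the x axis of slot2, either way round below 0.25 rad) or (horizontal distance between case1 and slot3 below 0.014 m and angle between the x axis of case1 and the x axis of slot3, either way round below 0.25 rad) or (horizontal distance between case1 and slot4 below 0.014 m and angle between the x axis of case1 and the x axis of slot4, either way round below 0.25 rad) or (horizontal distance between case1 and slot5 below 0.014 m and angle between the x axis of case1 and the x axis of slot5, either way round below 0.25 rad) or (horizontal distance between case1 and slot6 below 0.014 m and angle between the x axis of case1 and the x axis of slot6, either way round below 0.25 rad)) and angle between each of case1, case2, case3, case4, case5, case6, cup, jar's own z axis and vertical below 0.1 rad and height (world z) of each of case1, case2, case3, case4, case5, case6, cup, jar below 0.006 m and linear speed of each of case1, case2, case3, case4, case5, case6, cup, jar below 0.02 m/s and ((horizontal distance between case2 and slot1 below 0.014 m and angle between the x axis of case2 and the x axis of slot1, either way round below 0.25 rad) or (horizontal distance between case2 and slot2 below 0.014 m and angle between the x axis of case2 and the x axis of slot2, either way round below 0.25 rad) or (horizontal distance between case2 and slot3 below 0.014 m and angle between the x axis of case2 and the x axis of slot3, either way round below 0.25 rad) or (horizontal distance between case2 and slot4 below 0.014 m and angle between the x axis of case2 and the x axis of slot4, either way round below 0.25 rad) or (horizontal distance between case2 and slot5 below 0.014 m and angle between the x axis of case2 and the x axis of slot5, either way round below 0.25 rad) or (horizontal distance between case2 and slot6 below 0.014 m and angle between the x axis of case2 and the x axis of slot6, either way round below 0.25 rad)) and ((horizontal distance between case3 and slot1 below 0.014 m and angle between the x axis of case3 and the x axis of slot1, either way round below 0.25 rad) or (horizontal distance between case3 and slot2 below 0.014 m and angle between the x axis of case3 and the x axis of slot2, either way round below 0.25 rad) or (horizontal distance between case3 and slot3 below 0.014 m and angle between the x axis of case3 and the x axis of slot3, either way round below 0.25 rad) or (horizontal distance between case3 and slot4 below 0.014 m and angle between the x axis of case3 and the x axis of slot4, either way round below 0.25 rad) or (horizontal distance between case3 and slot5 below 0.014 m and angle between the x axis of case3 and the x axis of slot5, either way round below 0.25 rad) or (horizontal distance between case3 and slot6 below 0.014 m and angle between the x axis of case3 and the x axis of slot6, either way round below 0.25 rad)) and ((horizontal distance between case4 and slot1 below 0.014 m and angle between the x axis of case4 and the x axis of slot1, either way round below 0.25 rad) or (horizontal distance between case4 and slot2 below 0.014 m and angle between the x axis of case4 and the x axis of slot2, either way round below 0.25 rad) or (horizontal distance between case4 and slot3 below 0.014 m and angle between the x axis of case4 and the x axis of slot3, either way round below 0.25 rad) or (horizontal distance between case4 and slot4 below 0.014 m and angle between the x axis of case4 and the x axis of slot4, either way round below 0.25 rad) or (horizontal distance between case4 and slot5 below 0.014 m and angle between the x axis of case4 and the x axis of slot5, either way round below 0.25 rad) or (horizontal distance between case4 and slot6 below 0.014 m and angle between the x axis of case4 and the x axis of slot6, either way round below 0.25 rad)) and ((horizontal distance between case5 and slot1 below 0.014 m and angle between the x axis of case5 and the x axis of slot1, either way round below 0.25 rad) or (horizontal distance between case5 and slot2 below 0.014 m and angle between the x axis of case5 and the x axis of slot2, either way round below 0.25 rad) or (horizontal distance between case5 and slot3 below 0.014 m and angle between the x axis of case5 and the x axis of slot3, either way round below 0.25 rad) or (horizontal distance between case5 and slot4 below 0.014 m and angle between the x axis of case5 and the x axis of slot4, either way round below 0.25 rad) or (horizontal distance between case5 and slot5 below 0.014 m and angle between the x axis of case5 and the x axis of slot5, either way round below 0.25 rad) or (horizontal distance between case5 and slot6 below 0.014 m and angle between the x axis of case5 and the x axis of slot6, either way round below 0.25 rad)) and ((horizontal distance between case6 and slot1 below 0.014 m and angle between the x axis of case6 and the x axis of slot1, either way round below 0.25 rad) or (horizontal distance between case6 and slot2 below 0.014 m and angle between the x axis of case6 and the x axis of slot2, either way round below 0.25 rad) or (horizontal distance between case6 and slot3 below 0.014 m and angle between the x axis of case6 and the x axis of slot3, either way round below 0.25 rad) or (horizontal distance between case6 and slot4 below 0.014 m and angle between the x axis of case6 and the x axis of slot4, either way round below 0.25 rad) or (horizontal distance between case6 and slot5 below 0.014 m and angle between the x axis of case6 and the x axis of slot5, either way round below 0.25 rad) or (horizontal distance between case6 and slot6 below 0.014 m and angle between the x axis of case6 and the x axis of slot6, either way round below 0.25 rad)) and horizontal distance between cup and cup_mark below 0.012 m and horizontal distance between jar and jar_mark below 0.012 m), for 0.2 s.
2. the reset knob is back at its zero stop (value of joint reset_knob below 0.06 rad), for 0.2 s.
At the end, for the whole second after the job is handed in: every case present lies flat within 14 mm and 0.25 rad of an outline, the cup and the jar stand upright within 12 mm of the centres of their circles, all are at rest on the bench, and the reset knob is within 0.06 rad of its zero stop (all of step 1 and value of joint reset_knob below 0.06 rad); the robot touches nothing.
It fails at once if one of the other things on the bench (weight, tape, bottle, screwdriver) is moved by more than 40 mm (distance of any of weight, tape, flask, driver from where it was at the start of the episode above 0.04 m).
Of case1, case2, case3, case4, case5, case6 only 4 to 6 are there at a start; the rules pass over those that are not, and their reading is None.
At some moment in a run one of case1, case2, case3, case4, case5, case6 may be knocked a few centimetres aside while the robot is not near it.
Once in a run the grip may slacken for a moment while it holds something.
It also fails if it takes over 210 s, if anything falls off the work surface, if the arm or the gripper's body presses on something with over 40 N, if the wrist force passes 120 N, or if a joint passes its speed limit or range.

### The arm

A 6-joint arm with a two-finger parallel gripper is mounted at the origin on the work surface. World frame = base frame: x ahead of the robot, y to its left, z up, the work surface at z = 0. Lengths are in m, angles in rad, forces in N, time in s.
With the tool pointing down it reaches from about 0.325 to 0.9 m from the base axis. Payload 3.5 kg.
Tool frame: the origin (TCP) lies on the centre line of the jaws, within the pads' length; the fingertips stand 25 mm ahead of it and the grasp point (between the pads) lies 6 mm ahead of it; z points along the fingers, x is the direction in which the jaws open and shut, and the axes are right-handed (so a half turn about z gives the same grasp; the last joint's range is limited). The gripper opens to 85 mm and grips with 20 to 120 N. Pads are 22 mm wide; open, the fingers measure 114 mm over their backs; the gripper's body (76 mm by 85 mm) begins 54 mm behind the grasp point. The pads swing forward as they close: fully open they stand 13 mm farther back than shut.
Start: joints at [-1.423, 0.276, -0.026, 1.268, 0, 1.467], TCP at [0.155, -0.605, 0.256] pointing down, gripper open.
Joint ranges: [-3.12, 3.12], [-0.85, 1.88], [-1.08, 1.24], [-1.95, 2.15], [-1.57, 1.53], [-3.14, 3.14]. Speed limits (rad/s): [2.57, 2.57, 3.14, 3.14, 3.14, 3.14].

### API

Orientations are given as a unit quaternion [x, y, z, w].
In Python, from bench import r, imaging, job gives the robot as it stands.
- The arm moves only by the tool drive_tool, never from a script. Its argument "deltas" is a list that holds one entry, the list of rows, each a list of 7 numbers: the turn, a rotation vector about the tool's x, y, z in degrees, then the shift along the tool's x, y, z in mm, then the finger opening in mm, from 0 to 85.4. In form: [[[ax, ay, az, tx, ty, tz, grip], ...]]. A call has 1 to 8 rows; each row is the pose to reach, as a shift and turn from the pose measured when the call began, along the tool's axes at that moment; what a row does not reach only later rows make up. A row lasts 1/12 s, in which the tool goes at most 41.7 mm and 7.16 degrees, less where a joint would pass 70% of its speed; a pose out of reach is approached as far as the arm can. A call with a gripper value outside its range is refused whole. The fingers move at their own pace and stop on an object; "squeeze" is the grip in N (left out, the last holds). Time passes only in rows, so rows that repeat a pose let the fingers close. It gives the time, the measured TCP pose, the force and the opening at its end, in the units of the state.
- r.get_obs(): the state, without advancing time (a new reading comes with each control period).
- imaging.get_image(name): name is "side" or "top" or "wrist"; returns a dict with "pixels" (420x560x3 uint8, blue, green, red), "range_z" (420x560 float32, m along the optical axis (not along the pixel's ray), 0 where there is no reading), "K" (3x3 intrinsics, pixels), "D" ([k1, k2, p1, p2, k3] as OpenCV has them; the pictures are not rectified), "rvec" (rotation vector, rad) and "tvec" (3), from world to camera coordinates, as OpenCV has them. Camera axes: x right, y down, z forward; pixel columns grow to the right and rows downward; lengths in m; the calibration is good to about 2 mm. A picture is of the moment at which its call begins.
- job.close_job(): hands the job in, once; it reports no verdict.
The state is a dict: "time": time; "q": joint angles; "qvel": joint speeds; "joint_torque": joint torques, N m; "tool_pos": TCP position; "tool_rot": TCP orientation; "ft_force": force on the tool from outside, world axes, zero at the start; "wrist_torque": the same for the moment, N m; "width": finger opening in m.
Only numpy, scipy, OpenCV 4.12 (cv2) and the standard library are available. Lean on these libraries where they do the work, as an engineer would, in place of code of your own. Each camera call takes 0.05 s, during which the arm holds its last target. There are 200 camera calls.

## Working session

There is one attempt and no reset: what is moved stays moved. The work goes in short steps, Python scripts to look and compute and a tool call to move; the robot and the scene stay as the last step left them, time stands still between calls to the robot, and variables do not carry over. Pictures are saved under pics/ and viewed, about 12 in all and at most 16, crops included, and the job is handed in when it is done.

Besides the shell and the picture viewer there is one more tool, called after ">>>" by a JSON object that holds its "api" and its "payload". drive_tool: Moves the arm, as the interface text tells. Its arguments: {"type":"object","properties":{"deltas":{"type":"array"},"squeeze":{"type":"number"}},"required":["deltas"]}

```bash
ls; mkdir -p pics
cat > h.py <<'E'
import numpy as np, cv2
from scipy.spatial.transform import Rotation as R
from bench import r, imaging, job
def shot(n):
    return imaging.get_image(n)
def world(im,u,v,z=None):
    """pixel -> world; at height z, or by depth"""
    K,D=np.array(im['K']),np.array(im['D'])
    Rm=cv2.Rodrigues(np.array(im['rvec'],float))[0]; t=np.array(im['tvec'],float).ravel()
    p=cv2.undistortPoints(np.array([[[u,v]]],float),K,D)[0,0]
    d=np.array([p[0],p[1],1.]); c=-Rm.T@t; w=Rm.T@d
    s=im['range_z'][int(round(v)),int(round(u))] if z is None else (z-c[2])/w[2]
    return c+s*w
def pix(im,P):
    return cv2.projectPoints(np.array([P],float),np.array(im['rvec'],float),np.array(im['tvec'],float),np.array(im['K']),np.array(im['D']))[0][0,0]
E
python3 - <<'E'
from h import *
for n in ['top','side']:
    im=shot(n); cv2.imwrite(f'pics/{n}0.png',cv2.resize(im['pixels'],(800,600),interpolation=cv2.INTER_CUBIC))
    np.savez(f'{n}0.npz',**{k:np.array(v) for k,v in im.items()})
print(r.get_obs())
E
```

```text
pics
{'time': 0.1, 'q': array([-1.42339990e+00,  2.77087628e-01, -2.77651262e-02,  1.26802918e+00,
        5.78256377e-06,  1.46738946e+00]), 'qvel': array([ 0.00108015, -0.0008398 ,  0.00419753,  0.00112276,  0.00033506,
        0.00039234]), 'joint_torque': array([ 2.57258616e-04, -4.46707034e+01,  2.96128857e+01,  8.48458323e-03,
       -6.60917976e-05, -2.26414940e-06]), 'tool_pos': array([ 0.15500185, -0.60477734,  0.25524235]), 'tool_rot': array([ 7.89993936e-01, -6.13113768e-01, -7.51414867e-04, -7.23068577e-04]), 'ft_force': array([ 0.48598835, -0.05233958,  0.37664937]), 'wrist_torque': array([ 0.01426317, -0.0014016 ,  0.00241851]), 'width': 0.08538891819277883}
```

View pics/top0.png

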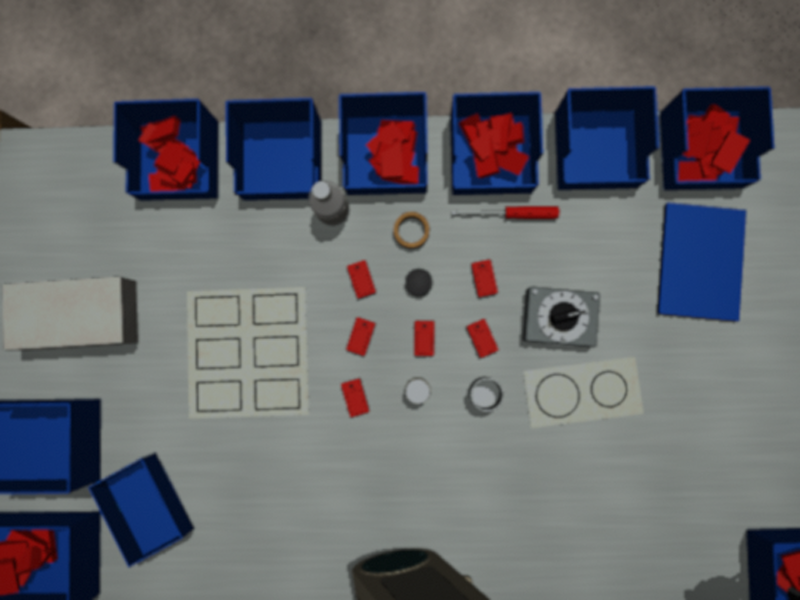

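Top view: six red cases between the sheets (at about (361,279), (484,278), (361,336), (424,338), (482,338), (355,397)). The jar is at (417,391), the cup at (485,394), the rectangular sheet around (248,353), the circle sheet around (583,391) and the knob at (564,316).

```bash
cat > m.py <<'E'
from h import *
def blobs(im,mask,z,amin,amax):
    out=[]
    for c in cv2.findContours(mask.astype(np.uint8),cv2.RETR_EXTERNAL,cv2.CHAIN_APPROX_NONE)[0]:
        if amin<cv2.contourArea(c)<amax:
            P=np.array([world(im,*p,z)[:2] for p in c[:,0].astype(float)])
            (cx,cy),(w,h),a=cv2.minAreaRect((P*1000).astype(np.float32))
            if w<h: w,h,a=h,w,a+90
            out.append([cx,cy,w,h,(a+90)%180-90])
    return sorted(out)
def cases(im):
    b,g,r_=[im['pixels'][...,i].astype(int) for i in range(3)]
    m=(r_>90)&(r_>2*g)&(r_>2*b)
    return [o for o in blobs(im,m,0.016,150,2500) if 320<o[0]<720 and abs(o[1])<400]
E
python3 - <<'E'
from m import *
im=dict(np.load('top0.npz'))
np.set_printoptions(precision=1,suppress=True)
for o in cases(im): print(np.array(o))
px=im['pixels'].astype(int)
print('bench',px[300,260],'sheet',px[216,173],px[287,367],'circ in',px[276,390])
m=(px[...,2]-px[...,0]>0)&(px.min(2)>150)
for T in (0,4,8,12):
  m=(px[...,2]-px[...,0]>T)&(px.min(2)>110)
  print(T,[np.round(o,1) for o in blobs(im,m,0,3000,20000)])
for n,u,v in [('jar',417,391),('cup',485,394),('knob',564,316),('weight',419,283),('tape',411,230)]:
  print(n,world(im,u*.7,v*.7)*1000)
s=0.7
for (a,b,c,d,n) in [(180,280,320,425,'A'),(500,270,660,440,'B')]:
  k=im['pixels'][int(b*s):int(d*s),int(a*s):int(c*s)]
  cv2.imwrite(f'pics/{n}.png',cv2.resize(k,None,fx=5,fy=5,interpolation=cv2.INTER_CUBIC))
E
```

```text
[433.2 103.7  63.5  36.1  15.6]
[ 537.7 -133.2   63.5   35.9   22.4]
[539.9 -26.1  60.7  34.4  -1.2]
[545.4  91.9  63.6  35.3 -19.4]
[ 649.  -139.9   63.8   36.6   10.8]
[651.7  88.8  63.6  35.4  17.4]
bench [134 138 132] sheet [149 161 156] [133 136 131] circ in [149 160 155]
0 [array([ 434. , -319.4,  214.5,  110.8,  -83.6]), array([520.6, 307.2, 244.5, 232.5,   0.8]), array([602.6, 666.5, 234.3, 129.5, -87. ])]
4 [array([520.7, 307.4, 239.8, 226.7,   0.7]), array([601.5, 664.9, 231. , 125.8, -87.4])]
8 []
12 []
jar [444.7 -11.9  56.4]
cup [ 434.  -137.5    7.2]
knob [ 572.4 -274.2   73.5]
weight [640.8 -19.7  27.5]
tape [745.   -6.9  -2.1]
```

View pics/B.png

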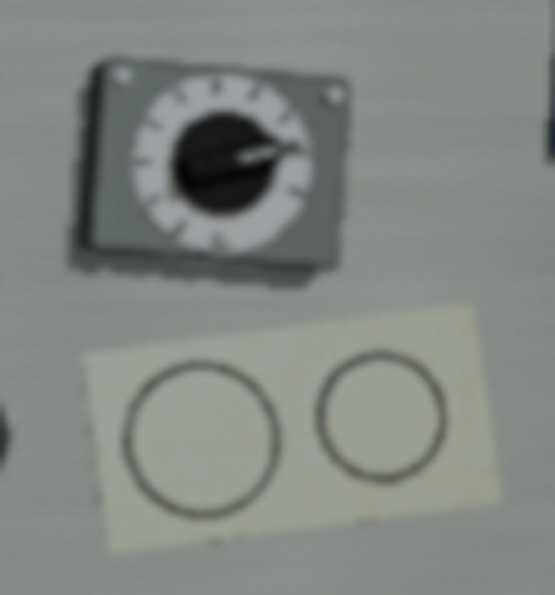

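View pics/A.png

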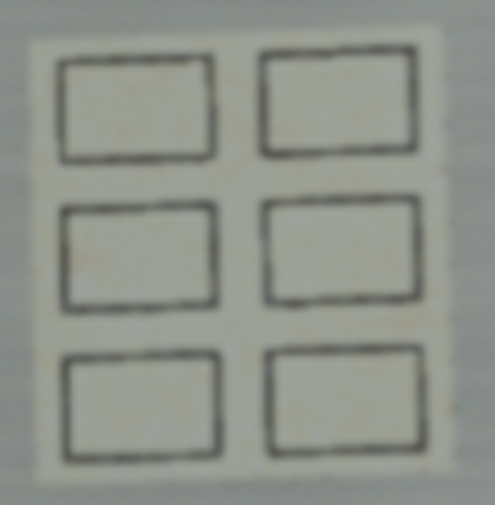

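Crop B: circles centred at (202,440) and (382,417). The knob is at (222,163) with its pointer at (298,148), and the zero pin looks to be at the bottom, (220,240), so the angle is about 4.4 rad. Crop A: outline centres at (137,109), (339,101), (140,257), (343,250), (142,406), (347,400).

```bash
cat > plan.py <<'E'
from h import *
def yaw_of(o):
    X=R.from_quat(o['tool_rot']).as_matrix()[:,0]; return np.degrees(np.arctan2(X[1],X[0]))
def rows(pose,x,y,z,yaw):
    """pose=(pos m, Rotation) -> turn deg, shift mm to reach world x,y,z (mm), tool down, tool-x yaw deg"""
    p,q=pose
    T=R.from_matrix(np.array([[np.cos(np.radians(yaw)),np.sin(np.radians(yaw)),0],[np.sin(np.radians(yaw)),-np.cos(np.radians(yaw)),0],[0,0,-1]]))
    s=q.inv().apply(np.array([x,y,z])-np.array(p)*1000); w=np.degrees((q.inv()*T).as_rotvec())
    return np.round(np.r_[w,s],1).tolist(), (np.array([x,y,z])/1000,T)
def plan(*tg):
    o=r.get_obs(); pose=(o['tool_pos'],R.from_quat(o['tool_rot']))
    print('t',round(o['time'],2),'at',np.round(o['tool_pos']*1000,1),'yaw',round(yaw_of(o),1),'w',round(o['width']*1000,1))
    for t in tg:
        s,pose=rows(pose,*t); print(t,'->',s)
E
python3 - <<'E'
from plan import *
np.set_printoptions(precision=1,suppress=True)
im=dict(np.load('top0.npz'))
f=lambda u,v,o:world(im,(u+.5)/5-.5+o[0],(v+.5)/5-.5+o[1],0)*1000
for u,v in [(137,109),(339,101),(140,257),(343,250),(142,406),(347,400)]: print('slot',f(u,v,(126,196)))
for u,v in [(202,440),(382,417)]: print('circ',f(u,v,(350,189)))
g=lambda u,v:world(im,(u+.5)/5-.5+350,(v+.5)/5-.5+189,.077)*1000
print('knob',g(222,163),'tip',g(298,148))
for n,u,v in [('jar',417,391),('cup',485,394)]:
  u0,v0=int(u*.7),int(v*.7); P=[]
  for b in range(v0-22,v0+23):
    for a in range(u0-22,u0+23):
      w=world(im,a,b)
      if .04<w[2]<.075: P.append(w)
  P=np.array(P)*1000; print(n,len(P),P.min(0),P.max(0),(P.min(0)+P.max(0))/2,P.mean(0))
plan((433,104,140,105.6))
E
```

```text
slot [599.3 360.5   0. ]
slot [601.4 250.5   0. ]
slot [519.4 359.1   0. ]
slot [521.1 249.    0. ]
slot [439.6 358.2   0. ]
slot [440.9 247.5   0. ]
circ [ 428.8 -271.9    0. ]
circ [ 439.  -367.7    0. ]
knob [ 572.3 -271.4   77. ] tip [ 579.  -309.9   77. ]
jar 224 [423.5 -32.6  51.1] [464.5   8.3  64.6] [444.  -12.1  57.9] [444.5 -12.9  57.6]
cup 120 [ 408.8 -164.2   40.5] [ 466.6 -106.8   65.1] [ 437.7 -135.5   52.8] [ 436.2 -136.2   55.4]
t 0.1 at [ 155.  -604.8  255.2] yaw -75.6 w 85.4
(433, 104, 140, 105.6) -> [0.2, 0.0, 178.8, -617.4, -445.2, 116.6]
```

Run:
```python
from plan import *
plan((430,-150,160,10),(433,104,100,105.6),(433,104,32,105.6),(433,104,120,105.6),(440,358,110,181),(440,358,32,181))
```

```text
t 0.1 at [ 155.  -604.8  255.2] yaw -75.6 w 85.4
(430, -150, 160, 10) -> [-0.1, 0.1, -85.6, -372.1, -379.2, 96.1]
(433, 104, 100, 105.6) -> [0.0, 0.0, -95.6, 47.1, -249.6, 60.0]
(433, 104, 32, 105.6) -> [0.0, 0.0, 0.0, 0.0, 0.0, 68.0]
(433, 104, 120, 105.6) -> [0.0, 0.0, 0.0, 0.0, 0.0, -88.0]
(440, 358, 110, 181) -> [0.0, 0.0, -75.4, 242.8, 75.0, 10.0]
(440, 358, 32, 181) -> [0.0, 0.0, 0.0, 0.0, 0.0, 78.0]
```

>>> {"api": "drive_tool", "payload": {"deltas": [[[0,0,-85.6,-372,-379,96,55],[0,0,-85.6,-372,-379,96,55],[0,0,-85.6,-372,-379,96,55],[0,0,-85.6,-372,-379,96,55],[0,0,-85.6,-372,-379,96,55],[0,0,-85.6,-372,-379,96,55],[0,0,-85.6,-372,-379,96,55],[0,0,-85.6,-372,-379,96,55]]], "squeeze": 40}}

```text
time: 0.77
tool_pos: [0.3249, -0.3225, 0.1963]
tool_rot: [0.988, -0.157, -0.0, -0.001]
ft_force: [0.5, 0.9, 0.5]
width: 0.0552
```

Run:
```python
from plan import *
plan((433,104,100,105.6))
```

```text
t 0.77 at [ 324.9 -322.5  196.3] yaw -18.0 w 55.2
(433, 104, 100, 105.6) -> [-0.1, -0.1, -123.6, -29.0, -438.9, 97.1]
```

```bash
cat >> plan.py <<'E'
def chain(*tg):
    """as plan, long moves split in calls that 7 rows can finish (48 deg, 270 mm)"""
    o=r.get_obs(); p=o['tool_pos']*1000; y=yaw_of(o)
    out=[]
    for t in tg:
        d=(t[3]-y+180)%360-180; n=int(np.ceil(max(abs(d)/48,np.linalg.norm(np.array(t[:3])-p)/270,1e-9)))
        out+=[tuple(np.round(np.r_[p+(np.array(t[:3])-p)*k/n, y+d*k/n],1).tolist()) for k in range(1,n+1)]
        p=np.array(t[:3],float); y=t[3]
    plan(*out)
E
python3 -c "
from plan import *
chain((433,104,100,105.6))"
```

```text
t 0.77 at [ 324.9 -322.5  196.3] yaw -18.0 w 55.2
(360.9, -180.3, 164.2, 23.2) -> [-0.1, -0.0, -41.2, -9.7, -146.3, 32.4]
(397.0, -38.2, 132.1, 64.4) -> [0.0, 0.0, -41.2, 89.2, -116.4, 32.1]
(433.0, 104.0, 100.0, 105.6) -> [0.0, 0.0, -41.2, 143.8, -29.0, 32.1]
```

>>> {"api": "drive_tool", "payload": {"deltas": [[[0,0,-41.2,-10,-146,32,55],[0,0,-41.2,-10,-146,32,55],[0,0,-41.2,-10,-146,32,55],[0,0,-41.2,-10,-146,32,55],[0,0,-41.2,-10,-146,32,55],[0,0,-41.2,-10,-146,32,55],[0,0,-41.2,-10,-146,32,55],[0,0,-41.2,-10,-146,32,55]]]}}

```text
time: 1.43
tool_pos: [0.3603, -0.1803, 0.1644]
tool_rot: [0.98, 0.2, 0.0, -0.001]
ft_force: [-0.6, 0.8, 0.3]
width: 0.0549
```

>>> {"api": "drive_tool", "payload": {"deltas": [[[0,0,-41.2,89,-116,32,55],[0,0,-41.2,89,-116,32,55],[0,0,-41.2,89,-116,32,55],[0,0,-41.2,89,-116,32,55],[0,0,-41.2,89,-116,32,55],[0,0,-41.2,89,-116,32,55],[0,0,-41.2,89,-116,32,55],[0,0,-41.2,89,-116,32,55]]]}}

```text
time: 2.1
tool_pos: [0.3969, -0.0389, 0.1327]
tool_rot: [0.848, 0.53, 0.0, -0.001]
ft_force: [0.2, -0.6, -0.9]
width: 0.0551
```

>>> {"api": "drive_tool", "payload": {"deltas": [[[0,0,-41.2,144,-29,32,55],[0,0,-41.2,144,-29,32,55],[0,0,-41.2,144,-29,32,55],[0,0,-41.2,144,-29,32,55],[0,0,-41.2,144,-29,32,55],[0,0,-41.2,144,-29,32,55],[0,0,-41.2,144,-29,32,55],[0,0,-41.2,144,-29,32,55]]]}}

```text
time: 2.77
tool_pos: [0.4342, 0.1029, 0.101]
tool_rot: [0.61, 0.793, 0.001, -0.001]
ft_force: [0.7, -1.6, -0.1]
width: 0.0551
```

Run:
```python
from m import *
from plan import *
im=shot('wrist'); cv2.imwrite('pics/w1.png',im['pixels'])
b,g,r_=[im['pixels'][...,i].astype(int) for i in range(3)]
for o in blobs(im,(r_>90)&(r_>2*g)&(r_>2*b),0.016,2000,90000): print(np.round(o,1))
chain((433,104,34,105.6))
```

```text
[430.8 105.   63.8  36.9  14.9]
[538.1 -23.7  67.   36.9  -1.9]
[542.9  92.5  65.7  37.  -18.9]
t 2.82 at [434.2 102.8 101.1] yaw 104.9 w 54.9
(433.0, 104.0, 34.0, 105.6) -> [0.0, -0.1, -0.7, 1.4, -0.9, 67.1]
```

View pics/w1.png

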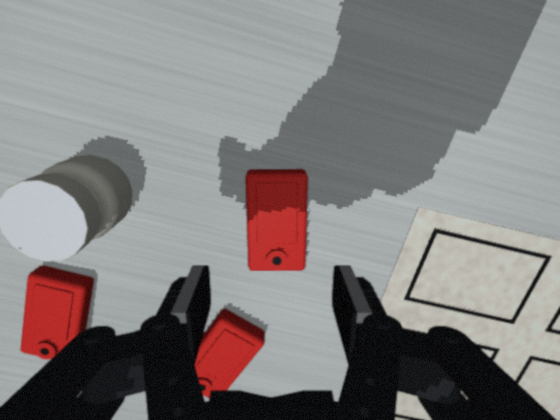

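The wrist view shows the case centred between the open jaws at (277,220). It agrees with the top camera to about 2 mm.

>>> {"api": "drive_tool", "payload": {"deltas": [[[0,0,-0.7,1,-2,30,55],[0,0,-0.7,1,-2,55,55],[0,0,-0.7,1,-2,67,55],[0,0,-0.7,1,-2,70,55],[0,0,-0.7,1,-2,71,55],[0,0,-0.7,1,-2,71,55]]]}}

```text
time: 3.32
tool_pos: [0.4326, 0.103, 0.0305]
tool_rot: [0.605, 0.796, 0.001, -0.0]
ft_force: [-0.1, -0.1, -0.6]
width: 0.0549
```

>>> {"api": "drive_tool", "payload": {"deltas": [[[0,0,0,0,0,0,25],[0,0,0,0,0,0,25],[0,0,0,0,0,0,25],[0,0,0,0,0,0,25],[0,0,0,0,0,0,25]]]}}

```text
time: 3.73
tool_pos: [0.4342, 0.1031, 0.032]
tool_rot: [0.606, 0.796, 0.002, 0.001]
ft_force: [-0.4, -0.9, 6.8]
width: 0.0368
```

```bash
python3 -c "
from plan import *
chain((433,103,120,105.6),(440,358,110,181),(440,358,34,181),(440,358,110,181))"
```

```text
t 3.73 at [434.2 103.1  32. ] yaw 105.5 w 36.8
(433.0, 103.0, 120.0, 105.6) -> [0.2, -0.1, -0.1, 0.3, -0.8, -88.0]
(436.5, 230.5, 115.0, 143.3) -> [0.0, 0.0, -37.7, 121.9, 37.7, 5.0]
(440.0, 358.0, 110.0, 181.0) -> [0.0, 0.0, -37.7, 73.4, 104.3, 5.0]
(440.0, 358.0, 34.0, 181.0) -> [0.0, 0.0, 0.0, 0.0, 0.0, 76.0]
(440.0, 358.0, 110.0, 181.0) -> [0.0, 0.0, 0.0, 0.0, 0.0, -76.0]
```

>>> {"api": "drive_tool", "payload": {"deltas": [[[0,0,0,0,0,-40,25],[0,0,0,0,0,-80,25],[0,0,0,0,0,-88,25],[0,0,0,0,0,-88,25]]]}}

```text
time: 4.07
tool_pos: [0.4375, 0.1033, 0.1239]
tool_rot: [0.606, 0.796, 0.005, 0.004]
ft_force: [0.2, 0.2, -1.0]
width: 0.0365
```

>>> {"api": "drive_tool", "payload": {"deltas": [[[0,0,-37.7,122,38,5,25],[0,0,-37.7,122,38,5,25],[0,0,-37.7,122,38,5,25],[0,0,-37.7,122,38,5,25],[0,0,-37.7,122,38,5,25],[0,0,-37.7,122,38,5,25],[0,0,-37.7,122,38,5,25]]]}}

```text
time: 4.65
tool_pos: [0.4401, 0.231, 0.1174]
tool_rot: [0.315, 0.949, 0.002, 0.004]
ft_force: [-0.5, -0.5, -0.9]
width: 0.037
```

>>> {"api": "drive_tool", "payload": {"deltas": [[[0,0,-37.7,73,104,5,25],[0,0,-37.7,73,104,5,25],[0,0,-37.7,73,104,5,25],[0,0,-37.7,73,104,5,25],[0,0,-37.7,73,104,5,25],[0,0,-37.7,73,104,5,25],[0,0,-37.7,73,104,5,25],[0,0,-37.7,73,104,5,25]]]}}

```text
time: 5.32
tool_pos: [0.4433, 0.3574, 0.1115]
tool_rot: [-0.007, 1.0, 0.0, 0.004]
ft_force: [1.5, 0.1, -0.7]
width: 0.0363
```

```bash
python3 -c "
from plan import *
chain((440,358,33,181))"
```

```text
t 5.32 at [443.3 357.4 111.5] yaw -179.2 w 36.3
(440.0, 358.0, 33.0, -179.0) -> [0.0, 0.5, -0.2, 3.9, 0.6, 78.5]
```

>>> {"api": "drive_tool", "payload": {"deltas": [[[0,0.5,-0.2,4,0.6,40,25],[0,0.5,-0.2,4,0.6,65,25],[0,0.5,-0.2,4,0.6,76,25],[0,0.5,-0.2,4,0.6,78,25],[0,0.5,-0.2,4,0.6,78,25],[0,0.5,-0.2,4,0.6,78,52],[0,0.5,-0.2,4,0.6,78,52],[0,0.5,-0.2,4,0.6,78,52]]]}}

```text
time: 5.98
tool_pos: [0.4408, 0.3585, 0.0346]
tool_rot: [-0.009, 1.0, 0.001, 0.001]
ft_force: [-0.8, -0.2, 0.3]
width: 0.0521
```

>>> {"api": "drive_tool", "payload": {"deltas": [[[0,0,0,0,0,-20,55],[0,0,0,0,0,-60,55],[0,0,0,0,0,-90,55],[0,0,0,0,0,-90,55]]]}}

```text
time: 6.32
tool_pos: [0.4454, 0.3614, 0.1323]
tool_rot: [-0.009, 1.0, 0.005, 0.007]
ft_force: [0.8, 0.5, 1.1]
width: 0.055
```

Run:
```python
from m import *
from plan import *
im=shot('top')
for o in cases(im): print(np.round(o,1))
chain((538,92.5,100,71),(538,92.5,34,71),(538,92.5,110,71),(520,359,110,181))
```

```text
[441.5 352.4  61.6  34.4  89.7]
[ 537.7 -133.2   63.5   35.9   22.4]
[539.9 -26.1  60.7  34.4  -1.2]
[545.3  91.5  63.7  35.2 -18.4]
[ 649.  -139.9   63.8   36.6   10.8]
[652.1  88.9  64.4  35.4  17.4]
t 6.37 at [444.2 360.6 129.6] yaw -179.0 w 55.4
(475.4, 271.2, 119.8, -215.7) -> [0.6, 0.4, 36.7, -29.6, -90.0, 9.5]
(506.7, 181.9, 109.9, -252.3) -> [0.0, 0.0, 36.6, -77.5, -54.3, 9.9]
(538.0, 92.5, 100.0, -289.0) -> [0.0, 0.0, 36.7, -94.7, 2.6, 9.9]
(538.0, 92.5, 34.0, 71.0) -> [0.0, 0.0, 0.0, 0.0, 0.0, 66.0]
(538.0, 92.5, 110.0, 71.0) -> [0.0, 0.0, 0.0, 0.0, 0.0, -76.0]
(532.0, 181.3, 110.0, 107.7) -> [0.0, 0.0, -36.7, 82.0, -34.6, 0.0]
(526.0, 270.2, 110.0, 144.3) -> [0.0, 0.0, -36.6, 86.5, 21.3, 0.0]
(520.0, 359.0, 110.0, 181.0) -> [0.0, 0.0, -36.7, 56.7, 68.6, 0.0]
```

Run:
```python
from plan import *
chain((544,92,100,71.4))
```

```text
t 6.37 at [444.2 360.6 129.6] yaw -179.0 w 55.4
(477.4, 271.0, 119.8, -215.5) -> [0.6, 0.4, 36.5, -31.6, -90.2, 9.5]
(510.7, 181.5, 109.9, -252.1) -> [0.0, 0.0, 36.6, -79.1, -53.5, 9.9]
(544.0, 92.0, 100.0, -288.6) -> [0.0, 0.0, 36.5, -95.4, 4.2, 9.9]
```

>>> {"api": "drive_tool", "payload": {"deltas": [[[0.6,0.4,36.5,-32,-90,9.5,55],[0.6,0.4,36.5,-32,-90,9.5,55],[0.6,0.4,36.5,-32,-90,9.5,55],[0.6,0.4,36.5,-32,-90,9.5,55],[0.6,0.4,36.5,-32,-90,9.5,55],[0.6,0.4,36.5,-32,-90,9.5,55],[0.6,0.4,36.5,-32,-90,9.5,55]]]}}

```text
time: 6.95
tool_pos: [0.4773, 0.2709, 0.1192]
tool_rot: [0.304, 0.953, -0.0, -0.0]
ft_force: [-0.5, -0.3, 0.6]
width: 0.055
```

>>> {"api": "drive_tool", "payload": {"deltas": [[[0,0,36.6,-79,-53.5,10,55],[0,0,36.6,-79,-53.5,10,55],[0,0,36.6,-79,-53.5,10,55],[0,0,36.6,-79,-53.5,10,55],[0,0,36.6,-79,-53.5,10,55],[0,0,36.6,-79,-53.5,10,55],[0,0,36.6,-79,-53.5,10,55]]]}}

```text
time: 7.53
tool_pos: [0.5105, 0.1816, 0.109]
tool_rot: [0.586, 0.81, -0.001, -0.0]
ft_force: [0.5, 0.3, -0.1]
width: 0.0551
```

>>> {"api": "drive_tool", "payload": {"deltas": [[[0,0,36.5,-95.5,4,10,55],[0,0,36.5,-95.5,4,10,55],[0,0,36.5,-95.5,4,10,55],[0,0,36.5,-95.5,4,10,55],[0,0,36.5,-95.5,4,10,55],[0,0,36.5,-95.5,4,10,55],[0,0,36.5,-95.5,4,10,55],[0,0,36.5,-95.5,4,10,55]]]}}

```text
time: 8.2
tool_pos: [0.544, 0.0927, 0.099]
tool_rot: [0.809, 0.588, -0.001, 0.0]
ft_force: [-1.5, 0.1, -0.3]
width: 0.0552
```

```bash
cat > w.py <<'E'
import sys
from m import *
from plan import *
im=shot('wrist'); b,g,r_=[im['pixels'][...,i].astype(int) for i in range(3)]
for o in blobs(im,(r_>90)&(r_>2*g)&(r_>2*b),0.016,2000,90000): print('wrist',np.round(o,1))
chain(*eval(sys.argv[1]))
E
python3 w.py "[(544,92,33,71.4),(544,92,110,71.4),(520,359,110,181)]"
```

```text
wrist [538.3 -23.5  64.9  37.4  -2. ]
wrist [544.2  93.4  64.6  36.2 -19.4]
wrist [650.5  91.   66.4  37.1  17.1]
t 8.25 at [544.   92.7  99. ] yaw 72.0 w 55.2
(544.0, 92.0, 33.0, 71.4) -> [-0.0, 0.1, 0.6, -0.6, 0.2, 66.0]
(544.0, 92.0, 110.0, 71.4) -> [0.0, 0.0, 0.0, 0.0, 0.0, -77.0]
(536.0, 181.0, 110.0, 107.9) -> [0.0, 0.0, -36.5, 81.8, -36.0, 0.0]
(528.0, 270.0, 110.0, 144.5) -> [0.0, 0.0, -36.6, 87.2, 19.7, 0.0]
(520.0, 359.0, 110.0, 181.0) -> [0.0, 0.0, -36.5, 58.2, 67.8, 0.0]
```

>>> {"api": "drive_tool", "payload": {"deltas": [[[0,0,1,0,0,30,55],[0,0,1,0,0,55,55],[0,0,1,0,0,65,55],[0,0,1,0,0,66,55],[0,0,1,0,0,66,25],[0,0,1,0,0,66,25],[0,0,1,0,0,66,25],[0,0,1,0,0,66,25]]]}}

```text
time: 8.92
tool_pos: [0.5452, 0.0927, 0.0343]
tool_rot: [0.814, 0.581, 0.001, 0.001]
ft_force: [-0.7, 0.3, -0.6]
width: 0.0365
```

>>> {"api": "drive_tool", "payload": {"deltas": [[[0,0,0,0,0,0,25],[0,0,0,0,0,-20,25],[0,0,0,0,0,-50,25],[0,0,0,0,0,-77,25],[0,0,0,0,0,-77,25],[0,0,0,0,0,-77,25]]]}}

```text
time: 9.42
tool_pos: [0.5473, 0.0929, 0.1139]
tool_rot: [0.814, 0.581, 0.003, 0.002]
ft_force: [-0.8, 0.6, -0.9]
width: 0.0365
```

>>> {"api": "drive_tool", "payload": {"deltas": [[[0,0,-36.5,82,-36,0,25],[0,0,-36.5,82,-36,0,25],[0,0,-36.5,82,-36,0,25],[0,0,-36.5,82,-36,0,25],[0,0,-36.5,82,-36,0,25],[0,0,-36.5,82,-36,0,25],[0,0,-36.5,82,-36,0,25]]]}}

```text
time: 10.0
tool_pos: [0.5389, 0.182, 0.1126]
tool_rot: [0.592, 0.806, 0.001, 0.003]
ft_force: [0.8, 0.7, -0.5]
width: 0.0367
```

>>> {"api": "drive_tool", "payload": {"deltas": [[[0,0,-36.5,87,20,0,25],[0,0,-36.5,87,20,0,25],[0,0,-36.5,87,20,0,25],[0,0,-36.5,87,20,0,25],[0,0,-36.5,87,20,0,25],[0,0,-36.5,87,20,0,25],[0,0,-36.5,87,20,0,25]]]}}

```text
time: 10.58
tool_pos: [0.5317, 0.2706, 0.1119]
tool_rot: [0.312, 0.95, 0.0, 0.002]
ft_force: [0.2, 0.4, -0.4]
width: 0.0363
```

>>> {"api": "drive_tool", "payload": {"deltas": [[[0,0,-36.5,58,68,0,25],[0,0,-36.5,58,68,0,25],[0,0,-36.5,58,68,0,25],[0,0,-36.5,58,68,0,25],[0,0,-36.5,58,68,0,25],[0,0,-36.5,58,68,0,25],[0,0,-36.5,58,68,0,25],[0,0,-36.5,58,68,0,25]]]}}

```text
time: 11.25
tool_pos: [0.5253, 0.3593, 0.1116]
tool_rot: [0.001, 1.0, -0.001, 0.002]
ft_force: [0.6, 0.3, -1.5]
width: 0.0369
```

```bash
python3 w.py "[(520,359,34,181),(520,359,110,181)]"
```

```text
wrist [442.8 353.7  65.6  38.5 -88.4]
wrist [526.8 403.6 104.4  57.5  89.4]
t 11.3 at [525.4 359.3 111.7] yaw 179.9 w 36.6
(520.0, 359.0, 34.0, 181.0) -> [-0.1, 0.3, -1.1, 5.7, -0.2, 77.7]
(520.0, 359.0, 110.0, 181.0) -> [0.0, 0.0, 0.0, 0.0, 0.0, -76.0]
```

>>> {"api": "drive_tool", "payload": {"deltas": [[[0,0.3,-1,5.5,2,40,25],[0,0.3,-1,5.5,2,65,25],[0,0.3,-1,5.5,2,75,25],[0,0.3,-1,5.5,2,77,25],[0,0.3,-1,5.5,2,77,25],[0,0.3,-1,5.5,2,77,52],[0,0.3,-1,5.5,2,77,52],[0,0.3,-1,5.5,2,77,52]]]}}

```text
time: 11.97
tool_pos: [0.5211, 0.3615, 0.0357]
tool_rot: [-0.008, 1.0, -0.0, 0.0]
ft_force: [0.3, -0.2, 0.6]
width: 0.0522
```

>>> {"api": "drive_tool", "payload": {"deltas": [[[0,0,0,0,0,-20,55],[0,0,0,0,0,-55,55],[0,0,0,0,0,-76,55],[0,0,0,0,0,-76,55],[0,0,0,0,0,-76,55]]]}}

```text
time: 12.38
tool_pos: [0.5227, 0.3626, 0.1143]
tool_rot: [-0.007, 1.0, 0.001, 0.003]
ft_force: [-0.1, 0.5, -0.3]
width: 0.0551
```

```bash
cat > t.py <<'E'
import sys
from m import *
from plan import *
im=shot('top')
for o in cases(im): print(np.round(o,1))
chain(*eval(sys.argv[1]))
E
python3 t.py "[(650,90,100,107)]"
```

```text
[441.3 352.4  62.   34.3  89.1]
[522.1 356.2  59.6  31.9  89. ]
[ 537.7 -133.2   63.5   35.9   22.4]
[539.9 -26.1  60.7  34.4  -1.2]
[ 649.  -139.9   63.8   36.6   10.8]
[651.7  88.8  63.6  35.4  17.4]
t 12.43 at [521.4 361.8 112.5] yaw -179.1 w 55.0
(585.7, 225.9, 106.2, -216.1) -> [0.1, 0.1, 37.0, -62.3, -136.8, 6.4]
(650.0, 90.0, 100.0, -253.0) -> [0.0, 0.0, 36.9, -132.0, -71.9, 6.2]
```

>>> {"api": "drive_tool", "payload": {"deltas": [[[0,0,37,-62,-137,6,55],[0,0,37,-62,-137,6,55],[0,0,37,-62,-137,6,55],[0,0,37,-62,-137,6,55],[0,0,37,-62,-137,6,55],[0,0,37,-62,-137,6,55],[0,0,37,-62,-137,6,55]]]}}

```text
time: 13.02
tool_pos: [0.5843, 0.2252, 0.1049]
tool_rot: [0.31, 0.951, -0.0, -0.0]
ft_force: [-0.2, 0.6, -0.2]
width: 0.0547
```

>>> {"api": "drive_tool", "payload": {"deltas": [[[0,0,37,-132,-72,6,55],[0,0,37,-132,-72,6,55],[0,0,37,-132,-72,6,55],[0,0,37,-132,-72,6,55],[0,0,37,-132,-72,6,55],[0,0,37,-132,-72,6,55],[0,0,37,-132,-72,6,55],[0,0,37,-132,-72,6,55]]]}}

```text
time: 13.68
tool_pos: [0.6476, 0.0906, 0.0984]
tool_rot: [0.593, 0.805, -0.001, -0.001]
ft_force: [-0.7, -0.3, -0.2]
width: 0.055
```

```bash
python3 w.py "[(650.5,90,33,107),(650.5,90,110,107),(598,361,110,181)]"
```

```text
wrist [560.  -24.7  37.1  24.4  88.7]
wrist [651.2  90.   64.3  36.7  17.4]
t 13.73 at [647.7  90.8  98.5] yaw 107.2 w 55.5
(650.5, 90.0, 33.0, 107.0) -> [-0.1, -0.0, 0.2, -1.6, 2.6, 65.5]
(650.5, 90.0, 110.0, 107.0) -> [0.0, 0.0, 0.0, 0.0, 0.0, -77.0]
(624.2, 225.5, 110.0, 144.0) -> [0.0, 0.0, -37.0, 137.3, 14.5, 0.0]
(598.0, 361.0, 110.0, 181.0) -> [0.0, 0.0, -37.0, 100.8, 94.2, 0.0]
```

>>> {"api": "drive_tool", "payload": {"deltas": [[[0,0,0,-1.5,3,30,55],[0,0,0,-1.5,3,55,55],[0,0,0,-1.5,3,64,55],[0,0,0,-1.5,3,65,55],[0,0,0,-1.5,3,65,25],[0,0,0,-1.5,3,65,25],[0,0,0,-1.5,3,65,25],[0,0,0,-1.5,3,65,25]]]}}

```text
time: 14.4
tool_pos: [0.6521, 0.0903, 0.0351]
tool_rot: [0.593, 0.805, 0.0, 0.0]
ft_force: [0.4, 0.2, -0.7]
width: 0.0359
```

>>> {"api": "drive_tool", "payload": {"deltas": [[[0,0,0,0,0,0,25],[0,0,0,0,0,-20,25],[0,0,0,0,0,-50,25],[0,0,0,0,0,-77,25],[0,0,0,0,0,-77,25],[0,0,0,0,0,-77,25]]]}}

```text
time: 14.9
tool_pos: [0.6544, 0.0903, 0.1153]
tool_rot: [0.593, 0.805, 0.002, 0.003]
ft_force: [-0.2, 0.3, -0.8]
width: 0.0363
```

>>> {"api": "drive_tool", "payload": {"deltas": [[[0,0,-37,137,14.5,0,25],[0,0,-37,137,14.5,0,25],[0,0,-37,137,14.5,0,25],[0,0,-37,137,14.5,0,25],[0,0,-37,137,14.5,0,25],[0,0,-37,137,14.5,0,25],[0,0,-37,137,14.5,0,25]]]}}

```text
time: 15.48
tool_pos: [0.6266, 0.2253, 0.1137]
tool_rot: [0.308, 0.951, 0.001, 0.002]
ft_force: [-0.7, -0.5, -1.0]
width: 0.0368
```

>>> {"api": "drive_tool", "payload": {"deltas": [[[0,0,-37,101,94,0,25],[0,0,-37,101,94,0,25],[0,0,-37,101,94,0,25],[0,0,-37,101,94,0,25],[0,0,-37,101,94,0,25],[0,0,-37,101,94,0,25],[0,0,-37,101,94,0,25],[0,0,-37,101,94,0,25]]]}}

```text
time: 16.15
tool_pos: [0.6, 0.3594, 0.113]
tool_rot: [-0.007, 1.0, -0.001, 0.002]
ft_force: [0.1, 0.3, 0.3]
width: 0.0365
```

```bash
python3 w.py "[(598.5,362,35,181)]"
```

```text
wrist [443.5 353.8  64.9  41.  -88.9]
wrist [523.2 358.6  66.   38.2 -88.9]
wrist [600.6 404.2 104.2  57.7 -89.1]
t 16.2 at [600.1 359.4 113.2] yaw -179.1 w 36.8
(598.5, 362.0, 35.0, -179.0) -> [-0.1, 0.2, -0.1, 1.9, 2.7, 78.2]
```

>>> {"api": "drive_tool", "payload": {"deltas": [[[0,0.2,0,2,2.5,40,25],[0,0.2,0,2,2.5,65,25],[0,0.2,0,2,2.5,75,25],[0,0.2,0,2,2.5,78,25],[0,0.2,0,2,2.5,78,25],[0,0.2,0,2,2.5,78,52],[0,0.2,0,2,2.5,78,52],[0,0.2,0,2,2.5,78,52]]]}}

```text
time: 16.87
tool_pos: [0.5994, 0.362, 0.0363]
tool_rot: [-0.007, 1.0, -0.0, 0.001]
ft_force: [0.2, 0.6, -0.2]
width: 0.0518
```

>>> {"api": "drive_tool", "payload": {"deltas": [[[0,0,0,0,0,-20,55],[0,0,0,0,0,-55,55],[0,0,0,0,0,-76,55],[0,0,0,0,0,-76,55],[0,0,0,0,0,-76,55]]]}}

```text
time: 17.28
tool_pos: [0.6011, 0.3629, 0.1154]
tool_rot: [-0.007, 1.0, 0.001, 0.004]
ft_force: [-0.3, -0.0, 0.2]
width: 0.0553
```

```bash
python3 t.py "[(538.5,-24.5,100,88.5)]"
```

```text
[441.3 352.4  61.9  34.3  89.1]
[522.1 357.6  62.3  31.9  89. ]
[ 537.7 -133.2   63.5   35.9   22.4]
[539.9 -26.1  60.7  34.4  -1.2]
[600.4 356.   59.4  34.9  89.8]
[ 649.  -139.9   63.8   36.6   10.8]
t 17.33 at [599.8 362.2 113.3] yaw -179.2 w 55.2
(569.1, 168.9, 106.7, -225.3) -> [0.1, 0.2, 46.1, 33.4, -192.9, 6.3]
(538.5, -24.5, 100.0, -271.5) -> [0.0, 0.0, 46.2, -115.9, -157.8, 6.7]
```

>>> {"api": "drive_tool", "payload": {"deltas": [[[0,0,46,33,-193,6,55],[0,0,46,33,-193,6,55],[0,0,46,33,-193,6,55],[0,0,46,33,-193,6,55],[0,0,46,33,-193,6,55],[0,0,46,33,-193,6,55],[0,0,46,33,-193,6,55],[0,0,46,33,-193,6,55]]]}}

```text
time: 18.0
tool_pos: [0.568, 0.1676, 0.1054]
tool_rot: [0.385, 0.923, 0.0, 0.001]
ft_force: [1.0, -0.2, 0.5]
width: 0.0552
```

>>> {"api": "drive_tool", "payload": {"deltas": [[[0,0,46,-116,-158,6,55],[0,0,46,-116,-158,6,55],[0,0,46,-116,-158,6,55],[0,0,46,-116,-158,6,55],[0,0,46,-116,-158,6,55],[0,0,46,-116,-158,6,55],[0,0,46,-116,-158,6,55],[0,0,46,-116,-158,6,55]]]}}

```text
time: 18.67
tool_pos: [0.5364, -0.0264, 0.0983]
tool_rot: [0.715, 0.699, -0.0, -0.0]
ft_force: [-0.5, 0.2, -0.4]
width: 0.0549
```

```bash
python3 w.py "[(538.5,-24.5,33,88.5),(538.5,-24.5,110,88.5),(440,249,110,181)]"
```

```text
wrist [ 536.3 -131.8   64.3   37.4   22.6]
wrist [538.4 -25.   64.5  36.7  -2.7]
t 18.72 at [536.6 -25.9  98.4] yaw 88.8 w 55.0
(538.5, -24.5, 33.0, 88.5) -> [-0.0, -0.0, 0.3, 1.4, 1.9, 65.4]
(538.5, -24.5, 110.0, 88.5) -> [0.0, 0.0, 0.0, 0.0, 0.0, -77.0]
(489.2, 112.2, 110.0, 134.8) -> [0.0, 0.0, -46.3, 135.4, -52.9, 0.0]
(440.0, 249.0, 110.0, 181.0) -> [0.0, 0.0, -46.2, 131.7, 61.5, 0.0]
```

>>> {"api": "drive_tool", "payload": {"deltas": [[[0,0,1,1,2,30,55],[0,0,1,1,2,55,55],[0,0,1,1,2,64,55],[0,0,1,1,2,65,55],[0,0,1,1,2,65,25],[0,0,1,1,2,65,25],[0,0,1,1,2,65,25],[0,0,1,1,2,65,25]]]}}

```text
time: 19.38
tool_pos: [0.5397, -0.025, 0.0346]
tool_rot: [0.72, 0.694, 0.001, 0.001]
ft_force: [0.4, -0.9, -1.1]
width: 0.0365
```

>>> {"api": "drive_tool", "payload": {"deltas": [[[0,0,0,0,0,0,25],[0,0,0,0,0,-20,25],[0,0,0,0,0,-50,25],[0,0,0,0,0,-77,25],[0,0,0,0,0,-77,25],[0,0,0,0,0,-77,25]]]}}

```text
time: 19.88
tool_pos: [0.5418, -0.0254, 0.1143]
tool_rot: [0.72, 0.694, 0.003, 0.003]
ft_force: [-0.0, 0.1, -1.5]
width: 0.0365
```

>>> {"api": "drive_tool", "payload": {"deltas": [[[0,0,-46,135,-53,0,25],[0,0,-46,135,-53,0,25],[0,0,-46,135,-53,0,25],[0,0,-46,135,-53,0,25],[0,0,-46,135,-53,0,25],[0,0,-46,135,-53,0,25],[0,0,-46,135,-53,0,25],[0,0,-46,135,-53,0,25]]]}}

```text
time: 20.55
tool_pos: [0.4926, 0.1116, 0.1125]
tool_rot: [0.391, 0.92, 0.001, 0.003]
ft_force: [0.6, 0.4, -0.9]
width: 0.0365
```

>>> {"api": "drive_tool", "payload": {"deltas": [[[0,0,-46,132,61.5,0,25],[0,0,-46,132,61.5,0,25],[0,0,-46,132,61.5,0,25],[0,0,-46,132,61.5,0,25],[0,0,-46,132,61.5,0,25],[0,0,-46,132,61.5,0,25],[0,0,-46,132,61.5,0,25],[0,0,-46,132,61.5,0,25]]]}}

```text
time: 21.22
tool_pos: [0.4445, 0.2492, 0.1111]
tool_rot: [0.001, 1.0, -0.001, 0.002]
ft_force: [0.6, -0.6, -1.3]
width: 0.0366
```

```bash
python3 w.py "[(440,249,35,181)]"
```

```text
wrist [445.8 314.7 145.6  57.5  90. ]
t 21.27 at [444.6 249.1 111.2] yaw 179.8 w 36.5
(440.0, 249.0, 35.0, 181.0) -> [-0.1, 0.2, -1.2, 4.9, 0.0, 76.2]
```

>>> {"api": "drive_tool", "payload": {"deltas": [[[0,0.2,-1,5,0,40,25],[0,0.2,-1,5,0,65,25],[0,0.2,-1,5,0,74,25],[0,0.2,-1,5,0,76,25],[0,0.2,-1,5,0,76,25],[0,0.2,-1,5,0,76,52],[0,0.2,-1,5,0,76,52],[0,0.2,-1,5,0,76,52]]]}}

```text
time: 21.93
tool_pos: [0.441, 0.2493, 0.0361]
tool_rot: [-0.006, 1.0, -0.0, 0.001]
ft_force: [-0.7, 0.4, 0.6]
width: 0.0521
```

>>> {"api": "drive_tool", "payload": {"deltas": [[[0,0,0,0,0,-20,55],[0,0,0,0,0,-55,55],[0,0,0,0,0,-76,55],[0,0,0,0,0,-76,55],[0,0,0,0,0,-76,55]]]}}

```text
time: 22.35
tool_pos: [0.4426, 0.2501, 0.1143]
tool_rot: [-0.006, 1.0, 0.001, 0.004]
ft_force: [-0.9, 1.1, -0.3]
width: 0.0551
```

```bash
python3 t.py "[(537,-132.5,100,112.5)]"
```

```text
[442.  236.4  42.8  34.2  89.1]
[522.1 357.5  62.3  31.9  89. ]
[ 537.7 -133.2   63.5   35.9   22.4]
[600.8 357.4  62.7  34.8  88.8]
[ 649.  -139.9   63.8   36.6   10.8]
t 22.4 at [441.3 249.6 112.8] yaw -179.3 w 54.9
(489.1, 58.5, 106.4, -213.4) -> [0.1, 0.2, 34.1, -45.4, -191.7, 6.6]
(537.0, -132.5, 100.0, -247.5) -> [0.0, 0.0, 34.1, -145.1, -133.1, 6.4]
```

>>> {"api": "drive_tool", "payload": {"deltas": [[[0,0,34,-45,-192,6,55],[0,0,34,-45,-192,6,55],[0,0,34,-45,-192,6,55],[0,0,34,-45,-192,6,55],[0,0,34,-45,-192,6,55],[0,0,34,-45,-192,6,55],[0,0,34,-45,-192,6,55]]]}}

```text
time: 22.98
tool_pos: [0.4878, 0.0567, 0.1056]
tool_rot: [0.288, 0.958, 0.0, 0.001]
ft_force: [-0.6, 0.7, -0.4]
width: 0.0553
```

>>> {"api": "drive_tool", "payload": {"deltas": [[[0,0,34,-145,-133,6,55],[0,0,34,-145,-133,6,55],[0,0,34,-145,-133,6,55],[0,0,34,-145,-133,6,55],[0,0,34,-145,-133,6,55],[0,0,34,-145,-133,6,55],[0,0,34,-145,-133,6,55],[0,0,34,-145,-133,6,55]]]}}

```text
time: 23.65
tool_pos: [0.5344, -0.1326, 0.0985]
tool_rot: [0.554, 0.832, 0.0, -0.001]
ft_force: [0.5, -0.1, 0.6]
width: 0.0549
```

```bash
python3 w.py "[(537,-132.5,33,112.5),(537,-132.5,110,112.5),(520,251,110,181)]"; python3 t.py "[]"
```

```text
wrist [ 536.2 -133.5   63.9   36.7   22.6]
t 23.7 at [ 534.4 -132.3   98.7] yaw 112.7 w 54.8
(537.0, -132.5, 33.0, 112.5) -> [-0.0, -0.1, 0.2, -1.4, 2.4, 65.7]
(537.0, -132.5, 110.0, 112.5) -> [0.0, 0.0, 0.0, 0.0, 0.0, -77.0]
(528.5, 59.2, 110.0, 146.8) -> [0.0, 0.0, -34.3, 180.4, 65.5, 0.0]
(520.0, 251.0, 110.0, 181.0) -> [0.0, 0.0, -34.2, 112.1, 155.8, 0.0]
[441.3 352.4  61.9  34.3  89.1]
[442.2 245.7  61.4  34.2  89.1]
[522.1 357.5  62.3  31.9  89. ]
[600.8 357.4  62.7  34.8  88.8]
[ 648.7 -140.    64.3   36.6   10.8]
t 23.75 at [ 534.5 -132.2   98.9] yaw 112.7 w 55.1
```

>>> {"api": "drive_tool", "payload": {"deltas": [[[0,0,0,-2,2,30,55],[0,0,0,-2,2,55,55],[0,0,0,-2,2,64,55],[0,0,0,-2,2,65,55],[0,0,0,-2,2,65,25],[0,0,0,-2,2,65,25],[0,0,0,-2,2,65,25],[0,0,0,-2,2,65,25]]]}}

```text
time: 24.42
tool_pos: [0.5382, -0.1335, 0.0352]
tool_rot: [0.554, 0.833, 0.001, 0.001]
ft_force: [-0.3, -0.9, -1.6]
width: 0.0363
```

>>> {"api": "drive_tool", "payload": {"deltas": [[[0,0,0,0,0,0,25],[0,0,0,0,0,-20,25],[0,0,0,0,0,-50,25],[0,0,0,0,0,-77,25],[0,0,0,0,0,-77,25],[0,0,0,0,0,-77,25]]]}}

```text
time: 24.92
tool_pos: [0.5401, -0.1345, 0.1148]
tool_rot: [0.554, 0.833, 0.001, 0.003]
ft_force: [0.3, -1.1, -1.5]
width: 0.0366
```

>>> {"api": "drive_tool", "payload": {"deltas": [[[0,0,-34,180,65,0,25],[0,0,-34,180,65,0,25],[0,0,-34,180,65,0,25],[0,0,-34,180,65,0,25],[0,0,-34,180,65,0,25],[0,0,-34,180,65,0,25],[0,0,-34,180,65,0,25],[0,0,-34,180,65,0,25]]]}}

```text
time: 25.58
tool_pos: [0.5299, 0.0563, 0.1135]
tool_rot: [0.287, 0.958, -0.0, 0.003]
ft_force: [-0.4, 0.7, -1.0]
width: 0.0364
```

>>> {"api": "drive_tool", "payload": {"deltas": [[[0,0,-34,112,156,0,25],[0,0,-34,112,156,0,25],[0,0,-34,112,156,0,25],[0,0,-34,112,156,0,25],[0,0,-34,112,156,0,25],[0,0,-34,112,156,0,25],[0,0,-34,112,156,0,25],[0,0,-34,112,156,0,25]]]}}

```text
time: 26.25
tool_pos: [0.5222, 0.2467, 0.1124]
tool_rot: [-0.004, 1.0, -0.002, 0.002]
ft_force: [0.9, -0.7, -1.4]
width: 0.0359
```

```bash
python3 w.py "[(520,251,35,181)]"
```

```text
wrist [443.  245.9  65.9  38.8 -88.8]
wrist [523.2 314.4 155.2  57.6  90. ]
t 26.3 at [522.2 246.4 112.5] yaw -179.5 w 36.4
(520.0, 251.0, 35.0, -179.0) -> [-0.2, 0.3, -0.5, 2.5, 4.9, 77.5]
```

>>> {"api": "drive_tool", "payload": {"deltas": [[[0,0.3,-0.5,2.5,5,40,25],[0,0.3,-0.5,2.5,5,65,25],[0,0.3,-0.5,2.5,5,75,25],[0,0.3,-0.5,2.5,5,77,25],[0,0.3,-0.5,2.5,5,77,25],[0,0.3,-0.5,2.5,5,77,52],[0,0.3,-0.5,2.5,5,77,52],[0,0.3,-0.5,2.5,5,77,52]]]}}

```text
time: 26.97
tool_pos: [0.5209, 0.2511, 0.0365]
tool_rot: [-0.008, 1.0, -0.001, 0.001]
ft_force: [0.2, -0.0, 0.3]
width: 0.0519
```

>>> {"api": "drive_tool", "payload": {"deltas": [[[0,0,0,0,0,-20,55],[0,0,0,0,0,-55,55],[0,0,0,0,0,-76,55],[0,0,0,0,0,-76,55],[0,0,0,0,0,-76,55]]]}}

```text
time: 27.38
tool_pos: [0.5227, 0.252, 0.115]
tool_rot: [-0.008, 1.0, -0.0, 0.003]
ft_force: [-0.4, -0.4, -0.4]
width: 0.0552
```

```bash
python3 t.py "[(648,-139.5,100,101)]"
```

```text
[442.2 245.6  61.3  34.2  89.1]
[521.2 235.5  42.6  34.4  88.9]
[ 649.  -139.9   63.8   36.6   10.8]
t 27.43 at [521.2 251.4 113.3] yaw -179.1 w 55.0
(584.6, 56.0, 106.6, -219.0) -> [-0.1, 0.2, 39.9, -60.1, -196.4, 7.3]
(648.0, -139.5, 100.0, -259.0) -> [0.0, 0.0, 40.0, -172.3, -112.0, 6.6]
```

>>> {"api": "drive_tool", "payload": {"deltas": [[[0,0,40,-60,-196,7,55],[0,0,40,-60,-196,7,55],[0,0,40,-60,-196,7,55],[0,0,40,-60,-196,7,55],[0,0,40,-60,-196,7,55],[0,0,40,-60,-196,7,55],[0,0,40,-60,-196,7,55],[0,0,40,-60,-196,7,55]]]}}

```text
time: 28.1
tool_pos: [0.5831, 0.0562, 0.1053]
tool_rot: [0.334, 0.943, -0.001, -0.0]
ft_force: [-0.6, -0.4, 0.7]
width: 0.0546
```

>>> {"api": "drive_tool", "payload": {"deltas": [[[0,0,40,-172,-112,6,55],[0,0,40,-172,-112,6,55],[0,0,40,-172,-112,6,55],[0,0,40,-172,-112,6,55],[0,0,40,-172,-112,6,55],[0,0,40,-172,-112,6,55],[0,0,40,-172,-112,6,55],[0,0,40,-172,-112,6,55]]]}}

```text
time: 28.77
tool_pos: [0.6454, -0.1375, 0.0986]
tool_rot: [0.634, 0.773, -0.001, -0.001]
ft_force: [-0.3, 0.7, -0.8]
width: 0.0549
```

```bash
python3 w.py "[(648,-139.5,33,101),(648,-139.5,110,101),(600,252.5,110,181)]"; python3 t.py "[]"
```

```text
wrist [ 647.9 -140.    64.5   36.6   10.4]
t 28.82 at [ 645.3 -137.    98.7] yaw 101.3 w 55.2
(648.0, -139.5, 33.0, 101.0) -> [-0.2, -0.0, 0.3, -3.0, 2.4, 65.7]
(648.0, -139.5, 110.0, 101.0) -> [0.0, 0.0, 0.0, 0.0, 0.0, -77.0]
(624.0, 56.5, 110.0, 141.0) -> [0.0, 0.0, -40.0, 197.0, 13.8, 0.0]
(600.0, 252.5, 110.0, 181.0) -> [0.0, 0.0, -40.0, 142.0, 137.2, 0.0]
[441.3 352.4  61.9  34.3  89.1]
[442.2 245.7  61.4  34.2  89.1]
[521.4 245.   61.7  34.5  88.9]
[522.1 357.5  62.3  31.9  89. ]
[600.8 357.4  62.7  34.8  88.8]
t 28.87 at [ 645.4 -136.9   98.9] yaw 101.3 w 55.0
```

>>> {"api": "drive_tool", "payload": {"deltas": [[[0,0,0,-3,2,30,55],[0,0,0,-3,2,55,55],[0,0,0,-3,2,64,55],[0,0,0,-3,2,65,55],[0,0,0,-3,2,65,25],[0,0,0,-3,2,65,25],[0,0,0,-3,2,65,25],[0,0,0,-3,2,65,25]]]}}

```text
time: 29.53
tool_pos: [0.6489, -0.1397, 0.0355]
tool_rot: [0.634, 0.773, -0.001, 0.001]
ft_force: [0.0, -0.6, -0.7]
width: 0.0364
```

>>> {"api": "drive_tool", "payload": {"deltas": [[[0,0,0,0,0,0,25],[0,0,0,0,0,-20,25],[0,0,0,0,0,-50,25],[0,0,0,0,0,-77,25],[0,0,0,0,0,-77,25],[0,0,0,0,0,-77,25]]]}}

```text
time: 30.03
tool_pos: [0.6511, -0.1404, 0.1156]
tool_rot: [0.634, 0.773, 0.001, 0.003]
ft_force: [0.2, -0.9, -0.8]
width: 0.0365
```

>>> {"api": "drive_tool", "payload": {"deltas": [[[0,0,-40,197,14,0,25],[0,0,-40,197,14,0,25],[0,0,-40,197,14,0,25],[0,0,-40,197,14,0,25],[0,0,-40,197,14,0,25],[0,0,-40,197,14,0,25],[0,0,-40,197,14,0,25],[0,0,-40,197,14,0,25]]]}}

```text
time: 30.7
tool_pos: [0.6254, 0.0557, 0.1136]
tool_rot: [0.332, 0.943, -0.001, 0.003]
ft_force: [-0.4, -0.6, -0.9]
width: 0.0365
```

>>> {"api": "drive_tool", "payload": {"deltas": [[[0,0,-40,142,137,0,25],[0,0,-40,142,137,0,25],[0,0,-40,142,137,0,25],[0,0,-40,142,137,0,25],[0,0,-40,142,137,0,25],[0,0,-40,142,137,0,25],[0,0,-40,142,137,0,25],[0,0,-40,142,137,0,25]]]}}

```text
time: 31.37
tool_pos: [0.6007, 0.2504, 0.1121]
tool_rot: [-0.008, 1.0, -0.002, 0.002]
ft_force: [0.1, -1.1, -0.9]
width: 0.0364
```

```bash
python3 w.py "[(600,254,35,181)]"
```

```text
wrist [442.  350.2  57.6  37.  -88.5]
wrist [443.9 246.3  65.6  40.2 -88.6]
wrist [523.2 247.3  65.4  38.6 -88.8]
wrist [600.8 316.8 150.2  57.2 -89.1]
t 31.42 at [600.8 249.9 112.2] yaw -179.1 w 36.3
(600.0, 254.0, 35.0, -179.0) -> [-0.3, 0.2, -0.1, 0.9, 4.4, 77.2]
```

>>> {"api": "drive_tool", "payload": {"deltas": [[[0,0.2,0,1,4.5,40,25],[0,0.2,0,1,4.5,65,25],[0,0.2,0,1,4.5,75,25],[0,0.2,0,1,4.5,77,25],[0,0.2,0,1,4.5,77,25],[0,0.2,0,1,4.5,77,52],[0,0.2,0,1,4.5,77,52],[0,0.2,0,1,4.5,77,52]]]}}

```text
time: 32.08
tool_pos: [0.6008, 0.2539, 0.0361]
tool_rot: [-0.008, 1.0, -0.002, 0.001]
ft_force: [-0.1, 0.6, -0.1]
width: 0.0521
```

>>> {"api": "drive_tool", "payload": {"deltas": [[[0,0,0,0,0,-20,55],[0,0,0,0,0,-55,55],[0,0,0,0,0,-85,55],[0,0,0,0,0,-110,55],[0,0,0,0,0,-110,55],[0,0,0,0,0,-110,55]]]}}

```text
time: 32.58
tool_pos: [0.6026, 0.255, 0.1492]
tool_rot: [-0.008, 1.0, -0.001, 0.004]
ft_force: [-0.3, 0.3, -0.8]
width: 0.0551
```

```bash
python3 t.py "[(444,-12.5,150,90)]"
```

```text
[442.2 245.7  61.4  34.2  89.1]
[521.4 246.4  64.4  34.5  88.9]
[601.2 245.6  53.7  34.7  88.8]
t 32.63 at [601.1 254.5 147.1] yaw -179.1 w 54.7
(522.5, 121.0, 148.5, -224.6) -> [-0.1, 0.3, 45.5, 80.6, -132.3, -1.2]
(444.0, -12.5, 150.0, -270.0) -> [0.0, 0.0, 45.4, -37.8, -150.2, -1.5]
```

>>> {"api": "drive_tool", "payload": {"deltas": [[[0,0,45.5,81,-132,-1,75],[0,0,45.5,81,-132,-1,75],[0,0,45.5,81,-132,-1,75],[0,0,45.5,81,-132,-1,75],[0,0,45.5,81,-132,-1,75],[0,0,45.5,81,-132,-1,75],[0,0,45.5,81,-132,-1,75],[0,0,45.5,81,-132,-1,75]]]}}

```text
time: 33.3
tool_pos: [0.5205, 0.1208, 0.1465]
tool_rot: [0.38, 0.925, -0.002, 0.001]
ft_force: [0.3, 0.5, -0.2]
width: 0.075
```

>>> {"api": "drive_tool", "payload": {"deltas": [[[0,0,45.5,-38,-150,-1,75],[0,0,45.5,-38,-150,-1,75],[0,0,45.5,-38,-150,-1,75],[0,0,45.5,-38,-150,-1,75],[0,0,45.5,-38,-150,-1,75],[0,0,45.5,-38,-150,-1,75],[0,0,45.5,-38,-150,-1,75],[0,0,45.5,-38,-150,-1,75]]]}}

```text
time: 33.97
tool_pos: [0.441, -0.0126, 0.147]
tool_rot: [0.708, 0.706, -0.002, 0.0]
ft_force: [0.2, 0.5, 0.5]
width: 0.0752
```

```bash
python3 - <<'E'
from plan import *
im=shot('wrist'); p=im['pixels'].copy()
for c in [(444,-12.5),(437.5,-135.5)]:
  for z,k in ((.058,(0,255,0)),(.06,(0,255,0))): cv2.drawMarker(p,tuple(int(v) for v in pix(im,(c[0]/1e3,c[1]/1e3,z))),k)
cv2.imwrite('pics/w2.png',p); np.savez('w2.npz',**{k:np.array(v) for k,v in im.items()})
chain((444,-12.5,44,90),(444,-12.5,130,90),(439,-367.7,130,10))
E
python3 t.py "[]"
```

```text
t 34.02 at [441.2 -12.5 147.1] yaw 89.9 w 75.2
(444.0, -12.5, 44.0, 90.0) -> [-0.1, 0.2, -0.1, 0.3, 3.1, 103.1]
(444.0, -12.5, 130.0, 90.0) -> [0.0, 0.0, 0.0, 0.0, 0.0, -86.0]
(441.5, -190.1, 130.0, 50.0) -> [0.0, 0.0, 40.0, -177.6, -2.5, 0.0]
(439.0, -367.7, 130.0, 10.0) -> [0.0, 0.0, 40.0, -137.7, 112.2, 0.0]
[441.3 352.4  61.9  34.3  89.1]
[442.2 245.7  61.4  34.2  89.1]
[521.4 245.   61.7  34.5  88.9]
[522.1 357.5  62.3  31.9  89. ]
[600.8 357.4  62.7  34.8  88.8]
[601.2 249.8  62.1  34.7  88.8]
t 34.07 at [441.4 -12.4 147.3] yaw 89.9 w 74.8
```

View pics/w2.png

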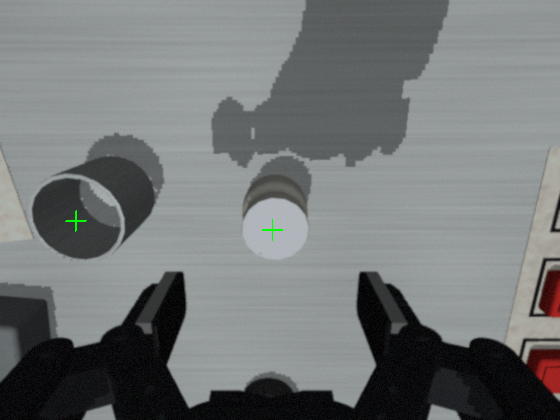

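All six cases sit in outlines. The wrist view puts the jar's cap at (275,228) and the cup's rim at (78,216), both within about 2 mm of my estimates.

>>> {"api": "drive_tool", "payload": {"deltas": [[[0,0,0,-1,3.5,30,75],[0,0,0,-1,3.5,60,75],[0,0,0,-1,3.5,90,75],[0,0,0,-1,3.5,106,75],[0,0,0,-1,3.5,110,75],[0,0,0,-1,3.5,110,75]]]}}

```text
time: 34.57
tool_pos: [0.443, -0.0133, 0.0358]
tool_rot: [0.707, 0.707, -0.003, -0.001]
ft_force: [0.6, -0.6, 0.7]
width: 0.0748
```

>>> {"api": "drive_tool", "payload": {"deltas": [[[0,0,0,0,0,0,35],[0,0,0,0,0,0,35],[0,0,0,0,0,0,35],[0,0,0,0,0,0,35],[0,0,0,0,0,0,35],[0,0,0,0,0,0,35]]], "squeeze": 50}}

```text
time: 35.07
tool_pos: [0.4443, -0.0131, 0.0375]
tool_rot: [0.707, 0.707, -0.002, -0.0]
ft_force: [-1.0, 1.6, 6.0]
width: 0.0461
```

>>> {"api": "drive_tool", "payload": {"deltas": [[[0,0,0,0,0,-20,35],[0,0,0,0,0,-50,35],[0,0,0,0,0,-80,35],[0,0,0,0,0,-94,35],[0,0,0,0,0,-94,35],[0,0,0,0,0,-94,35]]]}}

```text
time: 35.57
tool_pos: [0.4456, -0.0131, 0.1326]
tool_rot: [0.707, 0.708, -0.001, 0.001]
ft_force: [0.7, -0.4, -3.0]
width: 0.0458
```

```bash
python3 t.py "[(439,-367.7,130,90)]"
```

```text
[441.3 352.4  61.9  34.3  89.1]
[442.2 245.7  61.4  34.2  89.1]
[521.4 245.   61.7  34.5  88.9]
[522.1 357.5  62.3  31.9  89. ]
[600.8 357.4  62.7  34.8  88.8]
[601.2 249.8  62.1  34.7  88.8]
t 35.62 at [444.3 -12.9 131.3] yaw 90.1 w 45.7
(441.7, -190.3, 130.6, 90.0) -> [-0.2, 0.2, 0.1, -177.4, -2.8, 1.1]
(439.0, -367.7, 130.0, 90.0) -> [0.0, 0.0, 0.0, -177.4, -2.7, 0.6]
```

>>> {"api": "drive_tool", "payload": {"deltas": [[[0,0,0,-177,-3,1,35],[0,0,0,-177,-3,1,35],[0,0,0,-177,-3,1,35],[0,0,0,-177,-3,1,35],[0,0,0,-177,-3,1,35],[0,0,0,-177,-3,1,35],[0,0,0,-177,-3,1,35],[0,0,0,-177,-3,1,35]]]}}

```text
time: 36.28
tool_pos: [0.4402, -0.1883, 0.1293]
tool_rot: [0.706, 0.708, -0.002, -0.002]
ft_force: [1.2, 0.2, -1.3]
width: 0.0458
```

>>> {"api": "drive_tool", "payload": {"deltas": [[[0,0,0,-177,-3,1,35],[0,0,0,-177,-3,1,35],[0,0,0,-177,-3,1,35],[0,0,0,-177,-3,1,35],[0,0,0,-177,-3,1,35],[0,0,0,-177,-3,1,35],[0,0,0,-177,-3,1,35],[0,0,0,-177,-3,1,35]]]}}

```text
time: 36.95
tool_pos: [0.4372, -0.3626, 0.1275]
tool_rot: [0.706, 0.708, -0.002, -0.004]
ft_force: [-0.8, 0.9, -1.7]
width: 0.0456
```

Run:
```python
from plan import *
im=shot('wrist'); cv2.imwrite('pics/w3.png',im['pixels'])
chain((439,-367.7,39,90))
```

```text
t 37.0 at [ 437.2 -362.6  127.7] yaw 90.2 w 45.8
(439.0, -367.7, 39.0, 90.0) -> [-0.4, -0.1, 0.2, -5.2, 2.4, 88.7]
```

View pics/w3.png

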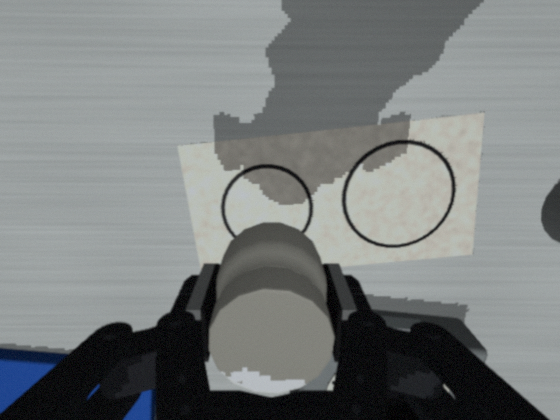

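Wrist view: the jar is held upright above the sheet, with the small circle at (267,208) and the large one at (399,194). Lowering it now.

>>> {"api": "drive_tool", "payload": {"deltas": [[[0,0,0,-5,2.5,30,35],[0,0,0,-5,2.5,60,35],[0,0,0,-5,2.5,80,35],[0,0,0,-5,2.5,86,35],[0,0,0,-5,2.5,88,35],[0,0,0,-5,2.5,88,35]]]}}

```text
time: 37.5
tool_pos: [0.4393, -0.3665, 0.0399]
tool_rot: [0.705, 0.709, -0.002, -0.003]
ft_force: [0.2, -0.7, -1.2]
width: 0.0458
```

>>> {"api": "drive_tool", "payload": {"deltas": [[[0,0,0,0,0,0.5,50],[0,0,0,0,0,0.5,62],[0,0,0,0,0,0.5,72],[0,0,0,0,0,0.5,72],[0,0,0,0,0,0.5,72]]]}}

```text
time: 37.92
tool_pos: [0.4398, -0.3671, 0.0402]
tool_rot: [0.705, 0.709, -0.002, -0.003]
ft_force: [0.3, -0.3, 0.7]
width: 0.072
```

>>> {"api": "drive_tool", "payload": {"deltas": [[[0,0,0,0,0,-20,72],[0,0,0,0,0,-50,72],[0,0,0,0,0,-80,75],[0,0,0,0,0,-110,85],[0,0,0,0,0,-110,85],[0,0,0,0,0,-110,85]]]}}

```text
time: 38.42
tool_pos: [0.442, -0.3689, 0.1531]
tool_rot: [0.705, 0.709, -0.002, 0.0]
ft_force: [0.2, 0.2, -0.1]
width: 0.085
```

```bash
python3 t.py "[(438,-136.5,150,90)]"
```

```text
[441.3 352.4  61.9  34.3  89.1]
[442.2 245.7  61.4  34.2  89.1]
[521.4 245.   61.7  34.5  88.9]
[522.1 357.5  62.3  31.9  89. ]
[600.8 357.4  62.7  34.8  88.8]
[601.2 249.8  62.1  34.7  88.8]
t 38.47 at [ 440.8 -367.7  151.1] yaw 90.3 w 84.9
(438.0, -136.5, 150.0, 90.0) -> [-0.3, 0.0, 0.3, 231.2, -1.6, 1.0]
```

>>> {"api": "drive_tool", "payload": {"deltas": [[[0,0,0.3,231,-2,1,85],[0,0,0.3,231,-2,1,85],[0,0,0.3,231,-2,1,85],[0,0,0.3,231,-2,1,85],[0,0,0.3,231,-2,1,85],[0,0,0.3,231,-2,1,85],[0,0,0.3,231,-2,1,85],[0,0,0.3,231,-2,1,85]]]}}

```text
time: 39.13
tool_pos: [0.4361, -0.1349, 0.1483]
tool_rot: [0.706, 0.708, -0.003, -0.003]
ft_force: [0.3, -0.8, -0.0]
width: 0.0847
```

Run:
```python
from plan import *
im=shot('wrist'); p=im['pixels'].copy()
o=r.get_obs()['tool_pos']
for c in [(.438,-.1365),(o[0],o[1])]: cv2.drawMarker(p,tuple(int(v) for v in pix(im,(*c,.06))),(0,255,0) if c[0]==.438 else (0,0,255))
cv2.imwrite('pics/w4.png',p)
chain((438,-136.5,40,90))
```

```text
t 39.18 at [ 436.8 -136.1  148.7] yaw 90.1 w 84.9
(438.0, -136.5, 40.0, 90.0) -> [-0.4, 0.0, 0.1, -0.4, 2.0, 108.7]
```

View pics/w4.png

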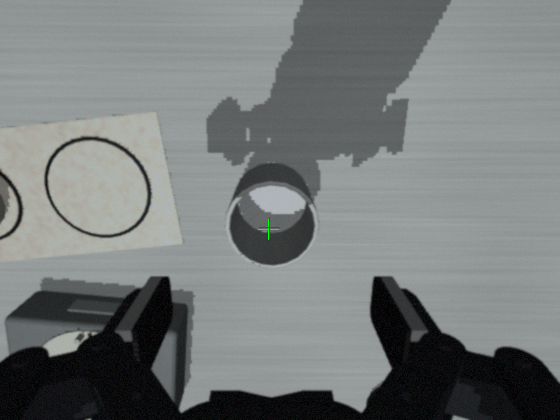

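Wrist view: the cup's rim is centred at (273,223), against my mark at (268,228), so the cup is at about (435,-133). The gripper clears it.

>>> {"api": "drive_tool", "payload": {"deltas": [[[-0.3,0,0,2.5,-1,30,85],[-0.3,0,0,2.5,-1,60,85],[-0.3,0,0,2.5,-1,90,85],[-0.3,0,0,2.5,-1,104,85],[-0.3,0,0,2.5,-1,108,85],[-0.3,0,0,2.5,-1,108,85]]]}}

```text
time: 39.68
tool_pos: [0.4338, -0.1341, 0.0392]
tool_rot: [0.707, 0.707, -0.001, -0.002]
ft_force: [0.2, 0.7, 1.2]
width: 0.0852
```

>>> {"api": "drive_tool", "payload": {"deltas": [[[0,0,0,0,0,0,45],[0,0,0,0,0,0,45],[0,0,0,0,0,0,45],[0,0,0,0,0,0,45],[0,0,0,0,0,0,45],[0,0,0,0,0,0,45]]]}}

```text
time: 40.18
tool_pos: [0.4353, -0.135, 0.0406]
tool_rot: [0.707, 0.707, -0.001, -0.001]
ft_force: [-0.0, -1.0, 5.5]
width: 0.0582
```

>>> {"api": "drive_tool", "payload": {"deltas": [[[0,0,0,0,0,-20,45],[0,0,0,0,0,-50,45],[0,0,0,0,0,-80,45],[0,0,0,0,0,-94,45],[0,0,0,0,0,-94,45],[0,0,0,0,0,-94,45]]]}}

```text
time: 40.68
tool_pos: [0.4357, -0.1349, 0.1349]
tool_rot: [0.707, 0.707, -0.001, 0.0]
ft_force: [0.1, 0.2, -1.7]
width: 0.0581
```

```bash
python3 t.py "[(429,-272,130,90)]"
```

```text
[441.3 352.4  61.9  34.3  89.1]
[442.2 245.7  61.4  34.2  89.1]
[521.4 245.   61.7  34.5  88.9]
[522.1 357.5  62.3  31.9  89. ]
[600.8 357.4  62.7  34.8  88.8]
[601.2 249.8  62.1  34.7  88.8]
t 40.73 at [ 434.6 -134.4  133.6] yaw 89.9 w 58.3
(429.0, -272.0, 130.0, 90.0) -> [-0.2, -0.0, -0.1, -137.6, -5.5, 3.6]
```

>>> {"api": "drive_tool", "payload": {"deltas": [[[-0.2,0,0,-138,-5.5,3.5,45],[-0.2,0,0,-138,-5.5,3.5,45],[-0.2,0,0,-138,-5.5,3.5,45],[-0.2,0,0,-138,-5.5,3.5,45],[-0.2,0,0,-138,-5.5,3.5,45],[-0.2,0,0,-138,-5.5,3.5,45],[-0.2,0,0,-138,-5.5,3.5,45],[-0.2,0,0,-138,-5.5,3.5,45]]]}}

```text
time: 41.4
tool_pos: [0.4281, -0.2705, 0.129]
tool_rot: [0.707, 0.707, -0.0, -0.002]
ft_force: [0.4, -0.1, -1.9]
width: 0.058
```

```bash
python3 t.py "[(429,-272,42,90)]"|tail -2
```

```text
t 41.45 at [ 428.4 -270.6  129.4] yaw 90.0 w 57.9
(429.0, -272.0, 42.0, 90.0) -> [-0.1, -0.1, 0.0, -1.5, 0.7, 87.4]
```

>>> {"api": "drive_tool", "payload": {"deltas": [[[0,0,0,-1.5,0.5,30,45],[0,0,0,-1.5,0.5,60,45],[0,0,0,-1.5,0.5,80,45],[0,0,0,-1.5,0.5,86,45],[0,0,0,-1.5,0.5,88,45],[0,0,0,-1.5,0.5,88,45]]]}}

```text
time: 41.95
tool_pos: [0.4289, -0.2712, 0.0415]
tool_rot: [0.706, 0.708, 0.0, -0.001]
ft_force: [0.1, -0.0, -1.0]
width: 0.058
```

>>> {"api": "drive_tool", "payload": {"deltas": [[[0,0,0,0,0,0,62],[0,0,0,0,0,0,70],[0,0,0,0,0,0,78],[0,0,0,0,0,0,78],[0,0,0,0,0,0,78]]]}}

```text
time: 42.37
tool_pos: [0.4293, -0.2715, 0.0421]
tool_rot: [0.706, 0.708, 0.0, -0.001]
ft_force: [-0.3, -0.2, -0.2]
width: 0.0781
```

>>> {"api": "drive_tool", "payload": {"deltas": [[[0,0,0,0,0,-20,78],[0,0,0,0,0,-50,78],[0,0,0,0,0,-80,78],[0,0,0,0,0,-110,78],[0,0,0,0,0,-130,50],[0,0,0,0,0,-130,50]]]}}

```text
time: 42.87
tool_pos: [0.4323, -0.2741, 0.1775]
tool_rot: [0.706, 0.708, 0.001, 0.004]
ft_force: [0.7, -0.9, -1.3]
width: 0.0556
```

Run:
```python
from plan import *
chain((470,-130,220,90))
```

```text
t 42.87 at [ 432.3 -274.1  177.5] yaw 90.1 w 55.6
(470.0, -130.0, 220.0, 90.0) -> [0.4, 0.3, 0.1, 143.8, 38.2, -43.0]
```

>>> {"api": "drive_tool", "payload": {"deltas": [[[0.4,0.3,0,144,38,-43,50],[0.4,0.3,0,144,38,-43,50],[0.4,0.3,0,144,38,-43,50],[0.4,0.3,0,144,38,-43,50],[0.4,0.3,0,144,38,-43,50],[0.4,0.3,0,144,38,-43,50]]]}}

```text
time: 43.37
tool_pos: [0.4701, -0.1286, 0.2199]
tool_rot: [0.705, 0.709, -0.0, 0.0]
ft_force: [0.9, -1.3, -0.4]
width: 0.0501
```

Run:
```python
from m import *
from plan import *
im=shot('top'); s=shot('side')
for o in cases(im): print(np.round(o,1))
a=cv2.resize(im['pixels'][189:310,350:465],None,fx=4.9,fy=4.9,interpolation=cv2.INTER_CUBIC)
cv2.imwrite('pics/B2.png',a); cv2.imwrite('pics/s2.png',s['pixels'])
for n,c in (('jar',(439,-367.7)),('cup',(428.8,-271.9))):
  P=np.array([world(im,a,b) for b in range(250,305) for a in range(350,470)])*1000
  P=P[(P[:,2]>45)&(P[:,2]<72)&(np.hypot(P[:,0]-c[0],P[:,1]-c[1])<45)]; print(n,c,len(P),np.round((P.min(0)+P.max(0))/2,1),np.round(P.mean(0),1))
chain((570,-272,150,90))
```

```text
[441.3 352.4  61.9  34.3  89.1]
[442.2 245.7  61.4  34.2  89.1]
[521.4 245.   61.7  34.5  88.9]
[522.1 357.5  62.3  31.9  89. ]
[600.8 357.4  62.7  34.8  88.8]
[601.2 249.8  62.1  34.7  88.8]
jar (439, -367.7) 248 [ 439.7 -367.4   54.6] [ 440.3 -366.5   57.4]Traceback (most recent call last):
  File "<stdin>", line 9, in <module>
    return umr_minimum(a, axis, None, out, keepdims, initial, where)
ValueError: zero-size array to reduction operation minimum which has no identity
```

View pics/B2.png

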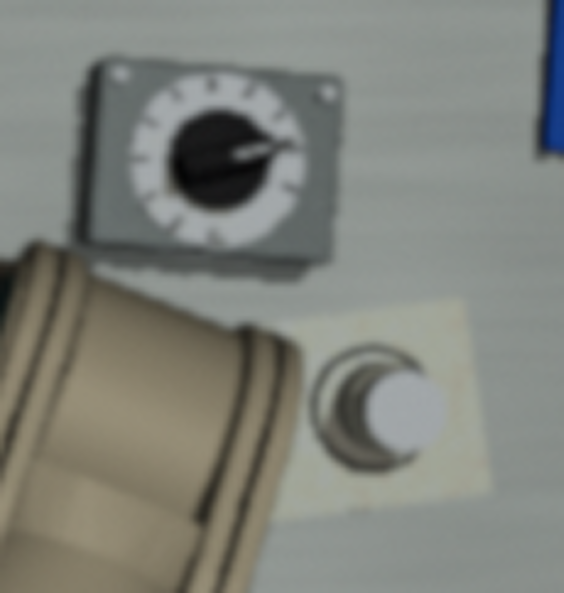

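View pics/s2.png

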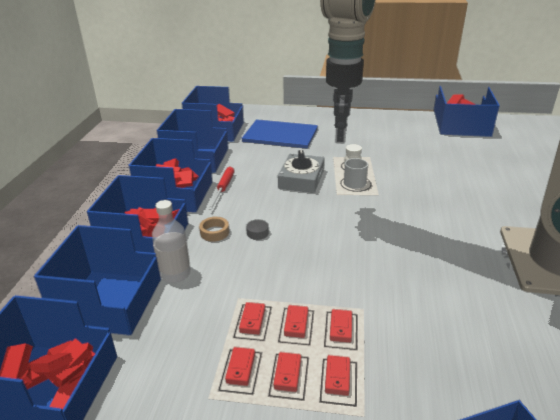

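Side view: the six cases are inside their outlines at (252,319), (296,322), (342,328), (240,367), (290,373) and (340,377). The cup (355,175) and jar (353,155) stand on their circles, and the bystanders have not moved. In the top crop the jar is within 1 mm of its circle. Next is the knob.

```bash
python3 -c "
from plan import *
chain((572,-271,160,10))"
```

```text
t 43.47 at [ 469.2 -129.9  219.1] yaw 90.1 w 50.3
(520.6, -200.5, 189.5, 50.1) -> [-0.1, 0.0, 40.0, -70.7, 51.3, 29.5]
(572.0, -271.0, 160.0, 10.0) -> [0.0, 0.0, 40.1, -21.1, 84.7, 29.5]
```

>>> {"api": "drive_tool", "payload": {"deltas": [[[0,0,40,-71,51,29.5,40],[0,0,40,-71,51,29.5,40],[0,0,40,-71,51,29.5,40],[0,0,40,-71,51,29.5,40],[0,0,40,-71,51,29.5,40],[0,0,40,-71,51,29.5,40],[0,0,40,-71,51,29.5,40],[0,0,40,-71,51,29.5,40]]]}}

```text
time: 44.13
tool_pos: [0.5195, -0.2018, 0.1885]
tool_rot: [0.906, 0.423, -0.001, -0.001]
ft_force: [0.5, 0.3, -0.0]
width: 0.0394
```

>>> {"api": "drive_tool", "payload": {"deltas": [[[0,0,40,-21,85,29.5,40],[0,0,40,-21,85,29.5,40],[0,0,40,-21,85,29.5,40],[0,0,40,-21,85,29.5,40],[0,0,40,-21,85,29.5,40],[0,0,40,-21,85,29.5,40],[0,0,40,-21,85,29.5,40],[0,0,40,-21,85,29.5,40]]]}}

```text
time: 44.8
tool_pos: [0.5707, -0.2728, 0.1584]
tool_rot: [0.996, 0.089, -0.002, -0.001]
ft_force: [1.0, 0.3, 0.4]
width: 0.0397
```

Run:
```python
from plan import *
im=shot('wrist'); np.savez('k1.npz',**{k:np.array(v) for k,v in im.items()})
cv2.imwrite('pics/k1.png',cv2.resize(im['pixels'],(800,600)))
chain((572,-271,160,10))
```

```text
t 44.85 at [ 570.8 -272.6  158.6] yaw 10.2 w 40.1
(572.0, -271.0, 160.0, 10.0) -> [-0.1, 0.2, 0.2, 1.5, -1.4, -1.4]
```

View pics/k1.png

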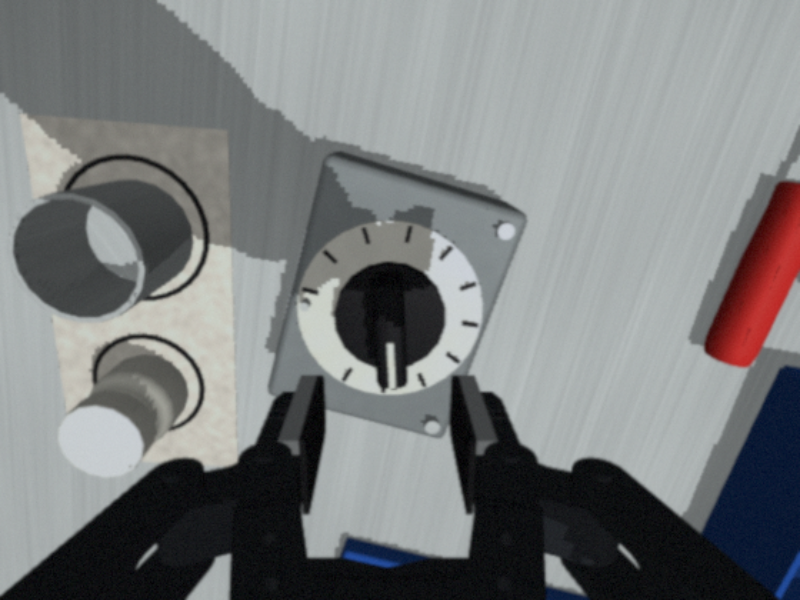

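Wrist view: the knob's foot is centred at about (390,315), with the bar lined up with the jaws and its white line ending at (392,388). The zero pin is at (304,300) on the cup side, so about 260° anticlockwise to turn.

Run:
```python
from plan import *
im=dict(np.load('k1.npz'))
c=world(im,390*.7,315*.7,.053)*1000; print('axis',c, 'line', world(im,391*.7,345*.7,.077)*1000, world(im,392*.7,388*.7,.077)*1000,'pin',world(im,304*.7,300*.7,.048)*1000)
chain((c[0],c[1],95,10),(c[0],c[1],81,10))
```

```text
axis [ 573.12111185 -275.02225497   53.        ] line [ 574.39581979 -279.676585     77.        ] [ 578.63438311 -300.27685489   77.        ] pin [ 531.20125133 -276.74474376   48.        ]
t 44.85 at [ 570.8 -272.6  158.6] yaw 10.2 w 40.1
(573.1, -275.0, 95.0, 10.0) -> [-0.1, 0.2, 0.2, 2.0, 2.8, 63.5]
(573.1, -275.0, 81.0, 10.0) -> [0.0, 0.0, 0.0, 0.0, 0.0, 14.0]
```

>>> {"api": "drive_tool", "payload": {"deltas": [[[0,0,-1.4,2,3,25,40],[0,0,-1.4,2,3,50,40],[0,0,-1.4,2,3,68,40],[0,0,-1.4,2,3,75,40],[0,0,-1.4,2,3,77,40],[0,0,-1.4,2,3,77,40]]]}}

```text
time: 45.35
tool_pos: [0.5729, -0.2751, 0.0814]
tool_rot: [0.995, 0.102, -0.002, -0.001]
ft_force: [0.3, -0.2, -0.2]
width: 0.0398
```

>>> {"api": "drive_tool", "payload": {"deltas": [[[0,0,0,0,0,0,5],[0,0,0,0,0,0,5],[0,0,0,0,0,0,5],[0,0,0,0,0,0,5],[0,0,0,0,0,0,5],[0,0,0,0,0,0,5]]], "squeeze": 40}}

```text
time: 45.85
tool_pos: [0.5722, -0.276, 0.0833]
tool_rot: [0.995, 0.102, -0.003, 0.0]
ft_force: [-5.2, -0.1, 5.7]
width: 0.0131
```

Run:
```python
from plan import *
o=r.get_obs(); print(o['ft_force'],o['wrist_torque'],o['q'])
chain((573.3,-275.4,81.5,141.6))
```

```text
[-5.20410878 -0.11658804  5.74055569] [-0.14931127  1.04131226  0.05889254] [-0.54950096  0.42979101 -0.19832546  0.94645195 -0.00384685  0.81753011]
t 45.85 at [ 572.2 -276.    83.3] yaw 11.7 w 13.1
(572.6, -275.8, 82.7, 55.0) -> [-0.1, 0.3, -43.3, 0.4, -0.1, 0.6]
(572.9, -275.6, 82.1, 98.3) -> [0.0, 0.0, -43.3, 0.3, 0.1, 0.6]
(573.3, -275.4, 81.5, 141.6) -> [0.0, 0.0, -43.3, 0.1, 0.4, 0.6]
```

>>> {"api": "drive_tool", "payload": {"deltas": [[[0,0,-6,0.5,0,0,5],[0,0,-12,0.5,0,0,5],[0,0,-18,0.5,0,0,5],[0,0,-24,0.5,0,0,5],[0,0,-30,0.5,0,0,5],[0,0,-36,0.5,0,0,5],[0,0,-42,0.5,0,0,5],[0,0,-44,0.5,0,0,5]]]}}

```text
time: 46.52
tool_pos: [0.5717, -0.2763, 0.0834]
tool_rot: [0.883, 0.469, -0.004, -0.001]
ft_force: [-2.6, -1.1, -2.1]
width: 0.0128
```

Run:
```python
from plan import *
o=r.get_obs(); print(o['ft_force'],o['wrist_torque'])
chain((573.3,-275.4,83,141.6))
```

```text
[-2.61852151 -1.05203114 -2.14452497] [-0.35787716  0.46744794 -0.10434954]
t 46.52 at [ 571.7 -276.3   83.4] yaw 55.9 w 12.8
(572.5, -275.8, 83.2, 98.7) -> [-0.4, 0.2, -42.8, 0.8, 0.4, 0.2]
(573.3, -275.4, 83.0, 141.6) -> [0.0, 0.0, -42.9, 0.3, 0.9, 0.2]
```

Turning with low forces; carrying on.

>>> {"api": "drive_tool", "payload": {"deltas": [[[0,0,-6,0,0,0,5],[0,0,-12,0,0,0,5],[0,0,-18,0,0,0,5],[0,0,-24,0,0,0,5],[0,0,-30,0,0,0,5],[0,0,-36,0,0,0,5],[0,0,-42,0,0,0,5],[0,0,-44,0,0,0,5]]]}}

```text
time: 47.18
tool_pos: [0.5715, -0.2769, 0.0834]
tool_rot: [0.642, 0.767, -0.004, -0.002]
ft_force: [-0.3, -2.0, -5.4]
width: 0.0131
```

>>> {"api": "drive_tool", "payload": {"deltas": [[[0,0,-6,0,0,0,5],[0,0,-12,0,0,0,5],[0,0,-18,0,0,0,5],[0,0,-24,0,0,0,5],[0,0,-30,0,0,0,5],[0,0,-36,0,0,0,5],[0,0,-42,0,0,0,5],[0,0,-42,0,0,0,5]]]}}

```text
time: 47.85
tool_pos: [0.5718, -0.2774, 0.0834]
tool_rot: [0.324, 0.946, -0.003, -0.002]
ft_force: [-0.3, -2.1, -5.3]
width: 0.0131
```

>>> {"api": "drive_tool", "payload": {"deltas": [[[0,0,0,0,0,0,20],[0,0,0,0,0,0,40],[0,0,0,0,0,0,40],[0,0,0,0,0,-20,40],[0,0,0,0,0,-40,40],[0,0,0,0,0,-40,40]]]}}

```text
time: 48.35
tool_pos: [0.575, -0.2788, 0.1283]
tool_rot: [0.324, 0.946, -0.004, 0.002]
ft_force: [0.8, -0.5, 0.5]
width: 0.0404
```

Run:
```python
from plan import *
im=shot('top'); cv2.imwrite('pics/x.png',im['pixels'])
o=r.get_obs(); y=yaw_of(o); print(o['ft_force'],o['q'][5])
chain((573.3,-275.4,120,y-90),(573.3,-275.4,120,y-179))
```

```text
[-0.5872876  -0.11820853  1.06549655] -1.4598332911182097
t 48.4 at [ 574.4 -278.4  126.7] yaw 142.2 w 40.2
(573.8, -276.9, 123.3, 97.2) -> [-0.3, 0.4, 45.0, 1.4, 0.9, 3.4]
(573.3, -275.4, 120.0, 52.2) -> [0.0, 0.0, 45.0, 1.6, -0.3, 3.3]
(573.3, -275.4, 120.0, 7.7) -> [0.0, 0.0, 44.5, 0.0, 0.0, 0.0]
(573.3, -275.4, 120.0, -36.8) -> [0.0, 0.0, 44.5, 0.0, 0.0, 0.0]
```

>>> {"api": "drive_tool", "payload": {"deltas": [[[-0.3,0.4,45,2,0,3,40],[-0.3,0.4,45,2,0,3,40],[-0.3,0.4,45,2,0,3,40],[-0.3,0.4,45,2,0,3,40],[-0.3,0.4,45,2,0,3,40],[-0.3,0.4,45,2,0,3,40],[-0.3,0.4,45,2,0,3,40],[-0.3,0.4,45,2,0,3,40]]]}}

```text
time: 49.07
tool_pos: [0.5723, -0.2769, 0.1228]
tool_rot: [0.662, 0.75, 0.0, -0.001]
ft_force: [-0.1, -0.9, 0.1]
width: 0.04
```

>>> {"api": "drive_tool", "payload": {"deltas": [[[0,0,45,1,0,3,40],[0,0,45,1,0,3,40],[0,0,45,1,0,3,40],[0,0,45,1,0,3,40],[0,0,45,1,0,3,40],[0,0,45,1,0,3,40],[0,0,45,1,0,3,40],[0,0,45,1,0,3,40]]]}}

```text
time: 49.73
tool_pos: [0.5719, -0.2756, 0.1192]
tool_rot: [0.898, 0.439, -0.0, -0.001]
ft_force: [-0.3, 0.5, 0.0]
width: 0.0402
```

>>> {"api": "drive_tool", "payload": {"deltas": [[[0,0,45,0,0,0,40],[0,0,45,0,0,0,40],[0,0,45,0,0,0,40],[0,0,45,0,0,0,40],[0,0,45,0,0,0,40],[0,0,45,0,0,0,40],[0,0,45,0,0,0,40],[0,0,45,0,0,0,40]]]}}

```text
time: 50.4
tool_pos: [0.5717, -0.2754, 0.1189]
tool_rot: [0.998, 0.063, -0.001, -0.001]
ft_force: [0.3, 0.0, 0.1]
width: 0.0403
```

>>> {"api": "drive_tool", "payload": {"deltas": [[[0,0,45,0,0,0,40],[0,0,45,0,0,0,40],[0,0,45,0,0,0,40],[0,0,45,0,0,0,40],[0,0,45,0,0,0,40],[0,0,45,0,0,0,40],[0,0,45,0,0,0,40],[0,0,45,0,0,0,40]]]}}

```text
time: 51.07
tool_pos: [0.5716, -0.2753, 0.1186]
tool_rot: [0.946, -0.323, -0.001, -0.001]
ft_force: [0.2, -0.1, -0.8]
width: 0.04
```

Run:
```python
from plan import *
chain((572.5,-276.3,82.5,-38))
im=shot('wrist');cv2.imwrite('pics/k2.png',im['pixels'])
```

```text
t 51.07 at [ 571.6 -275.3  118.6] yaw -37.7 w 40.0
(572.5, -276.3, 82.5, -38.0) -> [-0.0, 0.2, 0.3, 1.4, 0.3, 36.1]
```

View pics/k2.png

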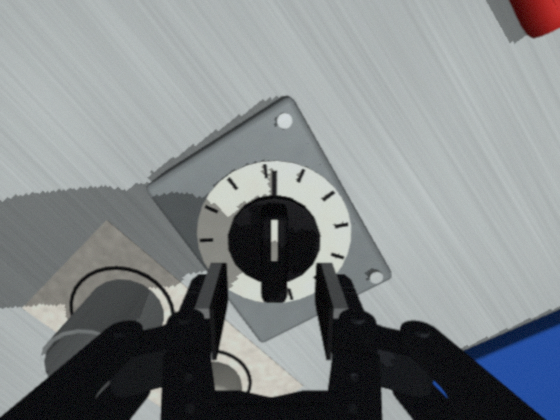

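Wrist view: the bar is lined up again between the jaws at (274,240). The pointer is now at the top, (274,183), with about 130° to go.

>>> {"api": "drive_tool", "payload": {"deltas": [[[0,0,0,1,0,20,40],[0,0,0,1,0,33,40],[0,0,0,1,0,35.5,40],[0,0,0,1,0,35.5,40],[0,0,0,1,0,35.5,40]]]}}

```text
time: 51.53
tool_pos: [0.5721, -0.2757, 0.0828]
tool_rot: [0.947, -0.322, -0.002, -0.001]
ft_force: [0.4, 0.5, 0.0]
width: 0.0401
```

>>> {"api": "drive_tool", "payload": {"deltas": [[[0,0,0,0,0,0,5],[0,0,0,0,0,0,5],[0,0,0,0,0,0,5],[0,0,0,0,0,0,5],[0,0,0,0,0,0,5],[0,0,0,0,0,0,5]]]}}

```text
time: 52.03
tool_pos: [0.5727, -0.2761, 0.0838]
tool_rot: [0.947, -0.322, -0.001, -0.001]
ft_force: [-0.1, -0.0, 4.5]
width: 0.0129
```

>>> {"api": "drive_tool", "payload": {"deltas": [[[0,0,-6,0,0,0,5],[0,0,-12,0,0,0,5],[0,0,-18,0,0,0,5],[0,0,-24,0,0,0,5],[0,0,-30,0,0,0,5],[0,0,-36,0,0,0,5],[0,0,-42,0,0,0,5],[0,0,-42,0,0,0,5]]]}}

```text
time: 52.7
tool_pos: [0.5721, -0.276, 0.0838]
tool_rot: [0.999, 0.039, -0.001, -0.001]
ft_force: [-1.4, -0.4, 3.4]
width: 0.013
```

>>> {"api": "drive_tool", "payload": {"deltas": [[[0,0,-6,0,0,0,5],[0,0,-12,0,0,0,5],[0,0,-18,0,0,0,5],[0,0,-24,0,0,0,5],[0,0,-30,0,0,0,5],[0,0,-36,0,0,0,5],[0,0,-42,0,0,0,5],[0,0,-42,0,0,0,5]]]}}

```text
time: 53.37
tool_pos: [0.5715, -0.2762, 0.0838]
tool_rot: [0.919, 0.394, -0.002, -0.001]
ft_force: [-2.6, -0.7, 3.0]
width: 0.0132
```

Run:
```python
from plan import *
o=r.get_obs(); print(o['ft_force'],o['wrist_torque'])
chain((572,-276,83,87))
```

```text
[-2.62289483 -0.71380232  3.02671165] [-0.24872538  0.42506355  0.07007526]
t 53.37 at [ 571.5 -276.2   83.8] yaw 46.4 w 13.2
(572.0, -276.0, 83.0, 87.0) -> [-0.2, 0.0, -40.6, 0.5, 0.2, 0.8]
```

>>> {"api": "drive_tool", "payload": {"deltas": [[[0,0,-6,0,0,0,5],[0,0,-12,0,0,0,5],[0,0,-18,0,0,0,5],[0,0,-24,0,0,0,5],[0,0,-30,0,0,0,5],[0,0,-36,0,0,0,5],[0,0,-40,0,0,0,5],[0,0,-40,0,0,0,5]]]}}

```text
time: 54.03
tool_pos: [0.5713, -0.2767, 0.0838]
tool_rot: [0.731, 0.683, -0.001, -0.002]
ft_force: [-1.5, -1.5, 1.4]
width: 0.0129
```

>>> {"api": "drive_tool", "payload": {"deltas": [[[0,0,-2,0,0,0,5],[0,0,-4,0,0,0,5],[0,0,-5,0,0,0,5],[0,0,-5,0,0,0,5]]]}}

```text
time: 54.37
tool_pos: [0.5713, -0.2768, 0.0839]
tool_rot: [0.703, 0.711, -0.001, -0.002]
ft_force: [-0.6, 0.3, 2.2]
width: 0.013
```

Run:
```python
from plan import *
o=r.get_obs(); print(o['ft_force'],o['wrist_torque']); chain()
im=shot('wrist');cv2.imwrite('pics/k3.png',im['pixels'])
```

```text
[-0.5798349   0.259952    2.19199137] [ 0.05089982  0.12650745 -1.99452056]
t 54.37 at [ 571.3 -276.8   83.9] yaw 90.7 w 13.0
```

The wrist moment of −2 N m about z (friction is only 0.05) says the pointer is against the stop. Releasing.

>>> {"api": "drive_tool", "payload": {"deltas": [[[0,0,1,0,0,0,20],[0,0,1,0,0,0,40],[0,0,1,0,0,0,40],[0,0,1,0,0,-20,40],[0,0,1,0,0,-50,40],[0,0,1,0,0,-80,40],[0,0,1,0,0,-80,40],[0,0,1,0,0,-80,40]]]}}

```text
time: 55.08
tool_pos: [0.5733, -0.2776, 0.1665]
tool_rot: [0.708, 0.706, -0.001, 0.001]
ft_force: [-0.1, 0.6, 0.2]
width: 0.04
```

Run:
```python
from m import *
from plan import *
o=r.get_obs(); print(o['ft_force'],o['wrist_torque']); chain()
im=shot('wrist');p=im['pixels'];cv2.imwrite('pics/k3.png',cv2.resize(p,(800,600),interpolation=cv2.INTER_CUBIC))
np.savez('k3.npz',**{k:np.array(v) for k,v in im.items()})
```

```text
[-0.1165782   0.62589297  0.2114414 ] [ 0.01113131 -0.00823321 -0.00551089]
t 55.08 at [ 573.3 -277.6  166.5] yaw 89.8 w 40.0
```

View pics/k3.png

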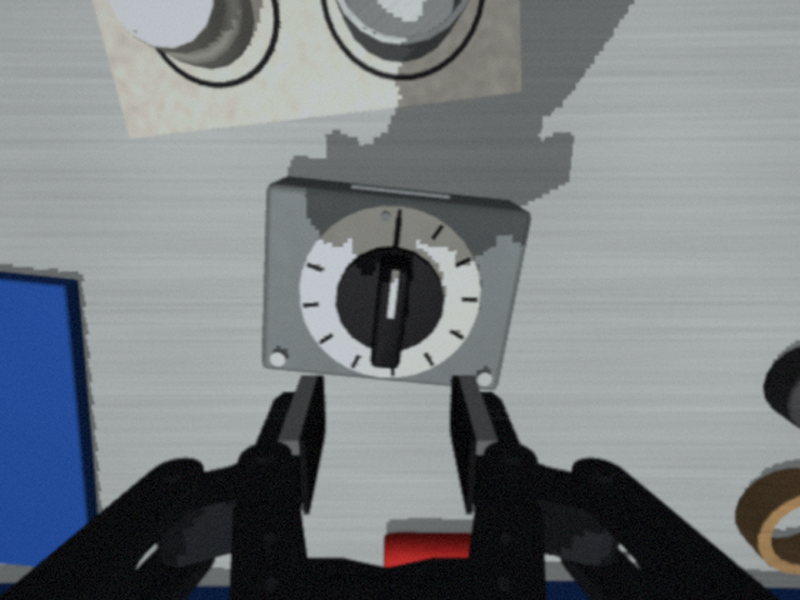

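Wrist view: the pointer tip at (399,215) is against the pin at (386,215). It leans 6.0° in the picture, and the box's screw line from (278,358) to (485,378) leans 5.5°, so the knob is at its zero. I'll back off for a last check of everything.

>>> {"api": "drive_tool", "payload": {"deltas": [[[0,0,0,20,0,-30,40],[0,0,0,60,0,-60,40],[0,0,0,100,0,-80,40],[0,0,0,140,0,-80,40],[0,0,0,180,0,-80,40],[0,0,0,220,0,-80,40],[0,0,0,270,0,-80,40],[0,0,0,270,0,-80,40]]]}}

```text
time: 55.8
tool_pos: [0.5712, -0.0019, 0.2426]
tool_rot: [0.706, 0.708, -0.002, -0.003]
ft_force: [0.3, 0.4, 0.2]
width: 0.0399
```

Run:
```python
from m import *
from plan import *
im=shot('top'); old=dict(np.load('top0.npz'))
S=np.array([[599.3,360.5],[601.4,250.5],[519.4,359.1],[521.1,249.0],[439.6,358.2],[440.9,247.5]])
for o in cases(im): d=np.hypot(*(S-o[:2]).T); print(np.round(o,1),'slot',d.argmin()+1,round(d.min(),1))
P=np.array([world(im,a,b) for b in range(240,310) for a in range(350,470)])*1000
for n,c in (('jar',(439,-367.7)),('cup',(428.8,-271.9))):
  Q=P[(P[:,2]>45)&(P[:,2]<72)&(np.hypot(P[:,0]-c[0],P[:,1]-c[1])<45)]
  if len(Q): print(n,c,len(Q),np.round((Q.min(0)+Q.max(0))/2,1),np.round(Q.mean(0),1))
cv2.imwrite('pics/f.png',cv2.resize(im['pixels'],(800,600)))
chain()
```

```text
[441.3 352.4  61.9  34.3  89.1] slot 5 6.1
[442.2 245.7  61.4  34.2  89.1] slot 6 2.2
[521.4 245.   61.7  34.5  88.9] slot 4 4.0
[522.1 357.5  62.3  31.9  89. ] slot 3 3.1
[600.8 357.4  62.7  34.8  88.8] slot 1 3.4
[601.2 249.8  62.1  34.7  88.8] slot 2 0.7
jar (439, -367.7) 248 [ 439.7 -367.2   55.2] [ 440.3 -366.6   57.2]
cup (428.8, -271.9) 131 [ 430.3 -271.1   55.9] [ 430.4 -271.6   56.7]
t 55.85 at [571.4  -1.7 242.7] yaw 90.2 w 40.2
```

View pics/f.png

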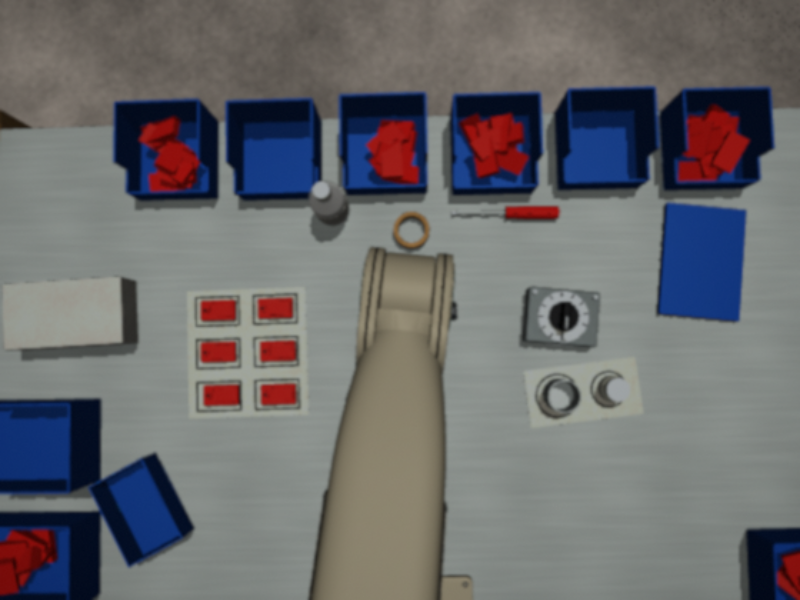

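The final top view shows all six cases within 6.1 mm of their outline centres, at (218,310) through (277,394). The cup (558,395) and jar (610,389) are within 2 mm of theirs, and the knob's pointer is at zero (565,330). Handing in.

```bash
python3 -c "
from bench import job
print(job.close_job())"
```

```text
the job is handed in; nothing more can be done
None
```

I cleared the bench and handed the job in at about 56 s; the hand-in reported no verdict. All six red cases lie in their own outlines, and the cup and jar stand on their circles. I turned the knob to its zero stop after that, in two grasps.

**Last checks (top camera, just before hand-in):**
- **Cases:** within 0.7–6.1 mm of their outline centres (limit 14 mm) and about 1° of lengthwise.
- **Cup and jar:** each within 2 mm of its circle's centre.
- **Knob:** it met the stop with a wrist moment of 2 N m. In the wrist picture the pointer then agreed with the box's axis to about 1°.
- **Bystanders:** the tape, bottle and screwdriver looked unmoved. The arm hid the weight in that last view; I last saw it in place in the side view before turning the knob.

No check failed. The largest disagreement was about 2 to 3 mm between the top and wrist cameras, mostly in x. I saw no knocked case and no slackened grip.

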